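Gauge two kaleidoscope sleeves and sort them

ROBOT

A 7-joint arm with a two-finger parallel gripper is mounted at the origin on the work surface. World frame = base frame: x ahead of the robot, y to its left, z up, the work surface at z = 0. Lengths are in m, angles in rad, forces in N, time in s.
With the tool pointing down it reaches from about 0.35 to 0.9 m from the base axis. Payload 8.1 kg.
Tool frame: the origin (TCP) lies at the very end of the fingers, on their centre line; the grasp point (between the pads) lies 19 mm behind it; z points along the fingers, y is the line along which they close (so a half turn about z gives the same grasp; the last joint's range is limited). The gripper opens to 92 mm and grips with 3 to 60 N. Pads are 19 mm wide; open, the fingers measure 130 mm over their backs; the gripper's body (75 mm by 190 mm) begins 47 mm behind the grasp point.
Start: joints at [1.069, 0.434, 0.025, 1.573, -0.012, 1.134, -0.075], TCP at [0.243, -0.576, 0.204] pointing down, gripper open.
Joint ranges: [-2.62, 2.62], [-0.44, 2.09], [-1.27, 1.32], [0.08, 2.57], [-1.32, 4.46], [0.12, 2], [-2.74, 2.74]. Speed limits (rad/s): [2.22, 2.22, 3.01, 3.01, 3.14, 3.14, 3.14].

INTERFACE

Orientations are given as a rotation vector (axis times angle).
In Python, from cell import observe, get_image, sign_off, find_in, trace, place_of gives the robot as it stands. The module is installed in compiled form; this text tells all that it offers.
- The arm moves only by the shell command python3 -m handwheel 'ROWS' [OPENING] [FORCE]. ROWS is JSON, a list of rows, each a list of 6 numbers: the shift along the tool's x, y, z each as a share of 0.02 m, from -1 to 1, then the turn, a rotation vector about the tool's x, y, z each as a share of 4 degrees, from -1 to 1. A call has 1 to 8 rows; each row shifts and turns the commanded pose from where the row before left it, along the tool's axes as they then stand; what a row does not reach is not made up. A row lasts 1/12 s, in which the tool goes at most 41.7 mm and 7.16 degrees, less where a joint would pass 70% of its speed; a pose out of reach is approached as far as the arm can. A call with a number of a shift or a turn outside -1 to 1 is refused whole. A call with a gripper value outside its range is refused whole. OPENING is the opening, from 0 (shut) to 1 (fully open), set as the call begins (- or left out, the last holds). The fingers move at their own pace and stop on an object; FORCE is the grip in N (left out, the last holds). Time passes only in rows, so rows that do not move let the fingers close. It gives the time, the measured TCP pose, the force, the opening and the grip force at its end, in the units of the state.
- observe(): the state, without advancing time (a new reading comes with each control period).
- get_image(name): name is "scene" or "top"; returns a dict with "image" (400x640x3 uint8, red, green, blue), "fx", "fy", "cx", "cy" (pixels), "k1" (the pictures are not rectified: a ray, as slopes to the right and down, at radius r is drawn at 1 + k1 r^2 times it, then the intrinsics apply), "position" and "orientation" of the camera in the world. Camera axes: x right, y down, z forward; pixel columns grow to the right and rows downward; lengths in m; the calibration is good to about 2 mm. A picture is of the moment at which its call begins. There is no depth.
- sign_off(): hands the job in; it is judged then, once.
Trained networks look in the newest picture that a camera, given by its name, has taken for a name from the list of things; names that differ only in an ending like _2 or _b are one class to them, and where a whole thing is asked for, a point or a joint stands for the part that bears it (a point fixed in the world has none). Each returns a list of dicts, best first, with "score" (0 to 1); they miss things now and then, are a little off and sometimes report something else, mostly with a low value. They report only what shows in the picture. A call takes as long as a camera call. They do not tell look-alikes from the thing itself.
- find_in(label, camera): "rect" ([centre column, centre row, width, height] as shares, 0 to 1, of the picture: columns of its width, rows of its height, round what is visible of it).
- trace(label, camera): "region" (400x640 bool, what is visible of it) and "rect" ([centre column, centre row, width, height] as shares, 0 to 1, of the picture: columns of its width, rows of its height, round what is visible of it).
- place_of(label, camera): "point" ([column, row] as shares, 0 to 1, of the picture: columns of its width, rows of its height: a listed point, or the origin of a listed thing).
The state is a dict: "clock": time; "joints": joint angles; "dq": joint speeds; "joint_efforts": joint torques, N m; "position": TCP position; "ee_rot": TCP orientation; "force": force on the tool from outside, world axes, zero at the start; "ft_torque": the same for the moment, N m; "width": opening from 0.0 (shut) to 1.0 (fully open); "gripper_force": force on a finger pad.
Only numpy, scipy, OpenCV 4.12 (cv2) and the standard library are available. Lean on these libraries where they do the work, as an engineer would, in place of code of your own. Each camera call takes 0.05 s, during which the arm holds its last target. There are 200 camera calls.

TASK

Try both dark wooden sleeves, one after the other, mouth first on the slanting steel gauge pin, sliding each on gently until it stops, without pressing the spring-backed pin right in, and put each one away before trying the other. The sleeve that goes fully home against the pin's shoulder is good: stand it upright, mouth down, in the shallow keep tray; the one that stops well short goes into the tilting wooden scrap bin. Leave the other things on the bench where they are.

Things in the scene. Friction and masses are not known exactly. Their poses are not given: they have to be found in the camera images.
- sleeve_1: one of two look-alike sleeves, left and right at random: a turned dark-wood cylinder, 44 mm diameter, 110 mm long, 0.1 kg, closed on top, 30 mm blind bore from below; stands mouth down. Origin: centre of the mouth; z along its axis to the closed top. Unseen: the bore is 80 mm deep (goes home) or 45 mm (rim stops 30 mm short of the shoulder). Grip near the closed end.
- sleeve_2: one of two look-alike sleeves, left and right at random: a turned dark-wood cylinder, 44 mm diameter, 110 mm long, 0.1 kg, closed on top, 30 mm blind bore from below; stands mouth down. Origin: centre of the mouth; z along its axis to the closed top. Unseen: the bore is 80 mm deep (goes home) or 45 mm (rim stops 30 mm short of the shoulder). Grip near the closed end.
- sleeve_1_mid (a point): middle of sleeve_1's axis, 55 mm above its mouth
- sleeve_2_mid (a point): middle of sleeve_2's axis, 55 mm above its mouth
- gauge: the gauge's fixed foot, a dark steel plate 140 x 100 x 14 mm with a grey block that carries the slanting pin; origin on the bench straight below the centre of the shoulder; the pin leans toward its -x
- gauge_pin: the steel gauge pin, 22 mm diameter, nose tapered to 10 mm over the last 11 mm, leaning 35 degrees from vertical toward the robot. Origin: centre of the shoulder face (62 mm disc, 78 mm above the bench) where a good sleeve's rim rests; z along the pin to its tip at 75 mm. Pin and shoulder give together along z on a spring, 2.5 N per mm, at most 14 mm; do not press in over 12 mm
- keep_tray: fixed shallow keep tray of light wood lined with cork, 160 (x) x 180 (y) mm outside, walls 8 mm thick and 18 mm high; origin: centre of its underside; inner floor 8 mm higher. It and the scrap bin may swap sides
- scrap_tub: open plywood tub of the scrap bin, 156 (x) x 166 (y) x 85 mm outside, walls 8 mm thick, hung on brass pivots in a wooden stand 190 mm wide; tilted 0 to 0.3 rad toward its -x, stiff. Origin: mid tub on the pivot line, 85 mm above the bench; z out of the mouth; inner floor 40 mm below the origin, rim 38 mm above
- glass_nugget: bystander: teal glass nugget, 32 mm across, 18 mm high; origin under its centre
- spacer_ring: bystander: steel spacer ring, 54 mm across, 14 mm high, lying flat; origin under its centre
- eyepiece: bystander: brass eyepiece, 50 mm across, 40 mm high; origin under its centre
- copper_wheel: bystander: copper wheel lying flat, 100 mm across, hub 22 mm high; origin under its centre
- acrylic_tube: bystander: cracked clear acrylic tube standing upright, 54 mm across, 130 mm high; origin under its centre
- brush: bystander: small brush 170 mm long lying at the back
Not all that is in view belongs to the job. What is shaped like the sleeve_1 but red or yellow is not meant. What is shaped like the part that bears scrap_tub but red is not meant.

How it is judged:
By the outcome, as a careful person would: the job done as asked, in the order asked, and still so for the second after the job is handed in, with the robot touching nothing.
It also fails if it takes over 64 s, if anything falls off the work surface, if the arm or the gripper's body presses on something with over 40 N, if the wrist force passes 120 N, or if a joint passes its speed limit or range.

## Working session

There is one attempt and no reset: what is moved stays moved. The work goes in short steps, Python scripts to look and compute and a shell command to move; the robot and the scene stay as the last step left them, time stands still between calls to the robot, and variables do not carry over. Pictures are saved under pics/ and viewed, at most 10 in all, crops included, and the job is handed in when it is done.

```bash
mkdir -p pics; cat > h.py <<'E'
import numpy as np, cv2
from scipy.spatial.transform import Rotation as R
from cell import *
def cam(n):
    c=get_image(n); o=np.array(c["orientation"],float)
    c["R"]=R.from_rotvec(o).as_matrix() if o.size==3 else (R.from_quat(o).as_matrix() if o.size==4 else o.reshape(3,3))
    c["p"]=np.array(c["position"]); return c
def ray(c,u,v):
    x=np.array([(u-c["cx"])/c["fx"],(v-c["cy"])/c["fy"]]); s=x.copy()
    for _ in range(20): s=x/(1+c["k1"]*(s@s))
    return c["R"]@np.array([s[0],s[1],1])
def onz(c,u,v,z):
    d=ray(c,u,v); return c["p"]+d*(z-c["p"][2])/d[2]
def proj(c,P):
    q=c["R"].T@(np.array(P)-c["p"]); s=q[:2]/q[2]; s=s*(1+c["k1"]*(s@s))
    return np.array([c["fx"]*s[0]+c["cx"],c["fy"]*s[1]+c["cy"]])
def tri(c1,u1,c2,u2):
    d1=ray(c1,*u1);d2=ray(c2,*u2);d1/=np.linalg.norm(d1);d2/=np.linalg.norm(d2)
    A=np.stack([d1,-d2],1);t=np.linalg.lstsq(A,c2["p"]-c1["p"],rcond=None)[0]
    a=c1["p"]+t[0]*d1;b=c2["p"]+t[1]*d2
    return (a+b)/2,np.linalg.norm(a-b)
E
python3 - <<'E'
from h import *
print(observe())
for n in ("scene","top"):
    c=cam(n); cv2.imwrite(f"pics/{n}0.png",c["image"][:,:,::-1]); print(n,c["p"],c["orientation"],c["fx"],c["fy"],c["cx"],c["cy"],c["k1"])
    for l in ("sleeve_1_mid","sleeve_1","gauge","gauge_pin","keep_tray","scrap_tub","glass_nugget","spacer_ring","eyepiece","copper_wheel","acrylic_tube"):
        print(l,[(round(d["score"],2),np.round(np.array(d["point"])*[640,400],1).tolist()) for d in place_of(l,n)[:4]])
E
```

```text
{'clock': 0.0, 'joints': array([ 1.06941005,  0.43522112,  0.02494196,  1.57409061, -0.01163075,
        1.13396953, -0.07506804]), 'dq': array([-0.00134862, -0.00082229, -0.00175684, -0.0004465 ,  0.00085919,
       -0.00099002, -0.00015398]), 'joint_efforts': array([-6.38144957e-04, -6.67847300e+01,  9.84682515e-01, -3.14461541e+01,
       -6.05509174e-02,  4.26724227e-02,  1.49409348e-04]), 'position': array([ 0.24245185, -0.57547666,  0.20344828]), 'ee_rot': array([-3.07789434e+00, -6.21939365e-01,  6.32637829e-04]), 'force': array([-0.04001426,  0.98120905,  0.42798146]), 'ft_torque': array([ 0.01923195, -0.02202038, -0.05178777]), 'gripper_force': 0.0, 'width': 0.9988590808400905}
scene [ 1.28822059 -0.17232734  0.8190586 ] [-1.87157601 -1.5431912   0.65190297] 425.8272123940367 425.8272123940367 324.4226414484342 190.28844159284904 -0.039147798450162884
sleeve_1_mid [(0.94, [361.3, 157.8]), (0.66, [331.5, 166.4]), (0.62, [366.0, 183.6]), (0.5, [269.6, 234.7])]
sleeve_1 [(0.98, [293.8, 196.9]), (0.97, [364.8, 172.2]), (0.89, [333.5, 180.9]), (0.87, [366.5, 195.4])]
gauge [(0.86
[... 511 characters left out ...]
215514 202.6413275157748 0.0019260757930234713
sleeve_1_mid [(0.83, [251.2, 252.2]), (0.56, [287.3, 245.9])]
sleeve_1 [(0.81, [262.4, 215.3]), (0.8, [290.8, 245.6]), (0.78, [331.8, 225.0]), (0.77, [249.7, 252.0])]
gauge [(0.9, [306.2, 155.0]), (0.51, [214.5, 139.5]), (0.19, [330.6, 227.2])]
gauge_pin [(0.78, [301.6, 150.8])]
keep_tray [(0.59, [183.7, 206.1])]
scrap_tub [(0.76, [462.1, 314.0]), (0.63, [433.7, 214.3])]
glass_nugget [(0.69, [304.0, 152.1]), (0.65, [302.5, 209.9]), (0.5, [362.9, 187.4])]
spacer_ring [(0.73, [243.1, 180.7])]
eyepiece [(0.51, [361.1, 185.8])]
copper_wheel [(0.55, [213.5, 141.7]), (0.39, [331.5, 225.4])]
acrylic_tube [(0.85, [391.0, 131.5]), (0.66, [296.2, 107.2])]
```

View pics/scene0.png

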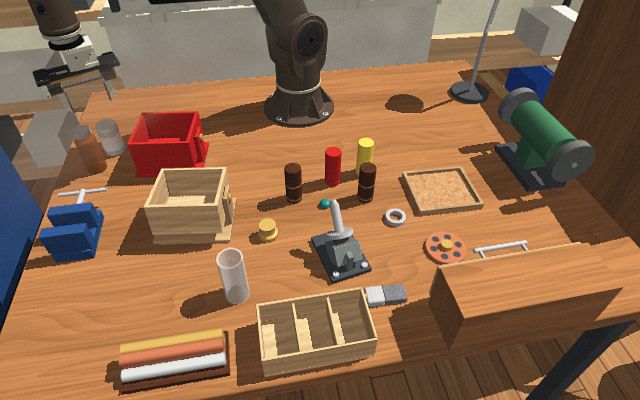

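View pics/top0.png

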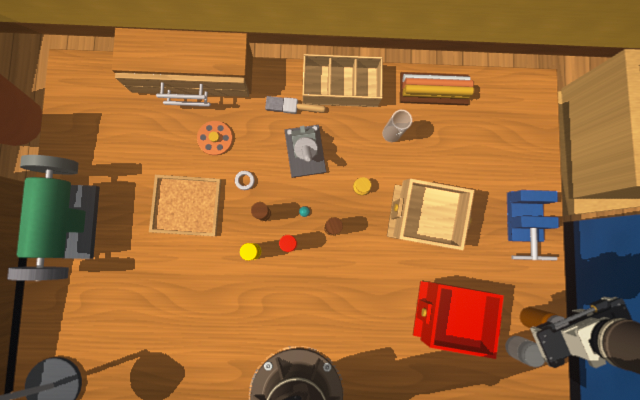

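The scene view shows the dark sleeves at about (293,183) and (367,183), with red and yellow look-alikes behind them. The gauge is at (340,240), the tray at (441,190) and the plywood bin at (190,205). The top view shows the same sleeves at (334,226) and (261,211), the gauge at (306,150), the tray at (186,206) and the bin at (437,214). Next I fit models to the traced silhouettes.

```bash
cat >> h.py <<'E'
def cyl(r0,r1,z0,z1,n=24):
    a=np.linspace(0,2*np.pi,n,endpoint=False); return np.array([[r*np.cos(t),r*np.sin(t),z] for r,z in((r0,z0),(r1,z1)) for t in a])
def box(x0,x1,y0,y1,z0,z1): return np.array([[x,y,z] for x in(x0,x1) for y in(y0,y1) for z in(z0,z1)],float)
def sil(c,parts):
    m=np.zeros((400,640),np.uint8)
    for P in parts:
        q=np.array([proj(c,p) for p in P]); cv2.fillConvexPoly(m,cv2.convexHull(np.round(q*16).astype(np.int32)),1,shift=4)
    return m>0
def mask(label,n,at):
    best=None
    for d in trace(label,n):
        r=np.array(d["rect"][:2])*[640,400]; e=np.linalg.norm(r-at)
        if e<25 and (best is None or e<best[0]): best=(e,d["region"],d["score"])
    return None if best is None else best[1]
def iou(a,b): return (a&b).sum()/max(1,(a|b).sum())
def fit(model,x0,obs,step):
    from scipy.optimize import minimize
    f=lambda x:-sum(iou(sil(c,model(x)),m) for c,m in obs)/len(obs)
    s=np.array([x0]+[np.array(x0)+np.eye(len(x0))[i]*step[i] for i in range(len(x0))])
    r=minimize(f,x0,method="Nelder-Mead",options=dict(initial_simplex=s,xatol=1e-4,fatol=1e-4,maxiter=250)); return r.x,-r.fun
def T(yaw,p,P): return R.from_euler("z",yaw).apply(P)+p
E
cat > m.py <<'E'
from h import *
cs,ct=cam("scene"),cam("top")
def ob(l,a,b):
    o=[(c,mask(l,n,np.array(p))) for c,n,p in((cs,"scene",a),(ct,"top",b)) if p is not None]
    return [x for x in o if x[1] is not None]
S=lambda x:[cyl(.022,.022,0,.11)+[x[0],x[1],0]]
for nm,a,b in(("R",(293,183),(334,226)),("L",(367,183),(261,211))):
    o=ob("sleeve_1",a,b); g=onz(ct,*b,.11)[:2]; print(nm,len(o),g,fit(S,g,o,[.02,.02]))
lean=R.from_euler("y",-35,degrees=True)
G=lambda x:[T(x[2],[x[0],x[1],0],P) for P in (lean.apply(cyl(.011,.011,0,.064))+[0,0,.078],lean.apply(cyl(.011,.005,.064,.075))+[0,0,.078],lean.apply(cyl(.031,.031,-.006,0))+[0,0,.078])]
o=ob("gauge_pin",(338,222),(305,149)); print("pin",len(o),[(m.sum(),np.argwhere(m).min(0),np.argwhere(m).max(0)) for c,m in o])
g=onz(ct,306,153,.05)[:2]
if o: print(fit(G,[*g,0],o,[.02,.02,.2]))
o=ob("gauge",(340,245),(306,150)); print("gauge",[(m.sum(),np.argwhere(m).min(0),np.argwhere(m).max(0)) for c,m in o])
for c,m in o: print(cv2.minAreaRect(np.argwhere(m)[:,::-1].astype(np.float32)))
K=lambda x:[T(x[2],[x[0],x[1],0],box(-.08,.08,-.09,.09,0,.018))]
o=ob("keep_tray",(441,190),(186,206)); g=onz(ct,186,206,.01)[:2]; print("tray",len(o),fit(K,[*g,0],o,[.02,.02,.1]))
def B(x): 
    P=box(-.078,.078,-.083,.083,-.047,.038); return [T(x[2],[x[0],x[1],.085],R.from_euler("y",-x[3]).apply(P))]
o=ob("scrap_tub",(190,200),(437,214)); g=onz(ct,437,214,.085)[:2]; print("tub",len(o),g,[(m.sum(),np.argwhere(m).min(0),np.argwhere(m).max(0)) for c,m in o])
if o: print(fit(B,[*g,-.1,.15],o,[.02,.02,.1,.1]))
E
python3 m.py
python3 - <<'E'
import cv2,numpy as np
a=cv2.imread("pics/scene0.png")[140:290,130:430]; b=cv2.imread("pics/top0.png")[110:260,240:490]
a=cv2.resize(a,None,fx=2.6,fy=2,interpolation=2)[:, :780];b=cv2.resize(b,(780,300),interpolation=2)
cv2.imwrite("pics/crop1.png",np.vstack([a,b]))
E
```

```text
R 2 [ 0.45123756 -0.08505983] (array([ 0.45346869, -0.08249559]), np.float64(0.9083343090192405))
L 2 [0.48414014 0.10234605] (array([0.48626837, 0.10970031]), np.float64(0.9040663040663041))
pin 1 [(np.int64(436), array([137, 294]), array([162, 316]))]
(array([ 0.65741427, -0.00588573, -0.0036489 ]), np.float64(0.9288793103448276))
gauge [(np.int64(1655), array([125, 285]), array([175, 325]))]
((304.5675964355469, 150.4053955078125), (48.99089813232422, 34.85258483886719), 80.53767395019531)
tray 2 (array([ 0.50463334,  0.32527247, -0.03245725]), np.float64(0.9473128455566473))
tub 1 [ 0.49223369 -0.3590404 ] [(np.int64(4402), array([179, 394]), array([249, 473]))]
(array([ 0.49379545, -0.34574891, -0.14093247,  0.16268803]), np.float64(0.9624889673433362))
```

View pics/crop1.png

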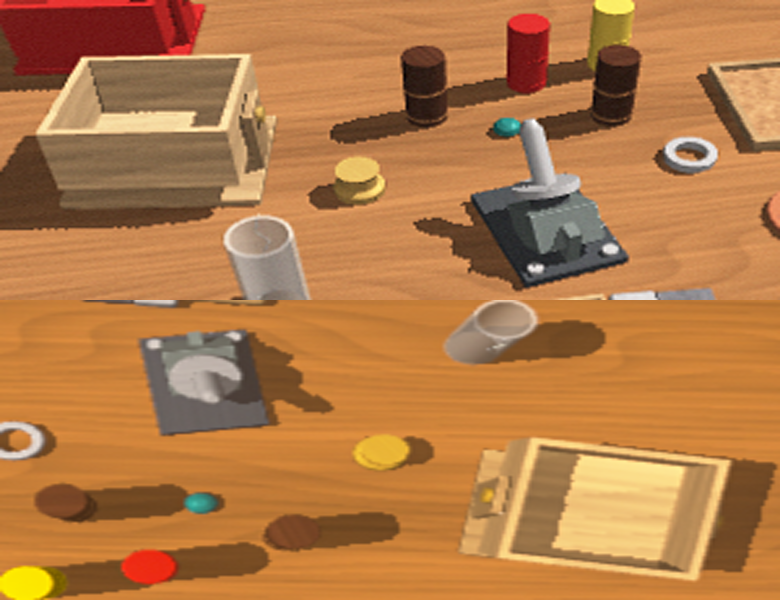

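The crop shows the gauge's plate slightly turned, with its pin leaning toward the robot. Plate corners in the full top picture are about (285,130), (291,176), (326,172) and (319,125). I'll refine the gauge yaw and the pin position.

```bash
cat > g.py <<'E'
from h import *
cs,ct=cam("scene"),cam("top")
Q=[onz(ct,u,v,.014)[:2] for u,v in((285.2,130),(291.3,176.5),(325.6,172.5),(318.8,125))]
print(np.round(Q,3), [np.degrees(np.arctan2(*(Q[i]-Q[j])[::-1])) for i,j in((0,1),(3,2))], [np.degrees(np.arctan2(*(Q[i]-Q[j])[::-1])) for i,j in((0,3),(1,2))])
lean=R.from_euler("y",-35,degrees=True)
pin=lambda x:[T(x[2],[x[0],x[1],0],P) for P in (lean.apply(cyl(.011,.011,0,.064))+[0,0,.078],lean.apply(cyl(.011,.005,.064,.075))+[0,0,.078],lean.apply(cyl(.031,.031,-.006,0))+[0,0,.078])]
for l in("gauge","gauge_pin"):
  for n in("scene","top"):
    print(l,n,[(round(d["score"],2),np.round(np.array(d["rect"])*[640,400,640,400]).tolist()) for d in trace(l,n)[:3]])
ms=[(c,d["region"]) for c,n in((cs,"scene"),(ct,"top")) for d in trace("gauge_pin",n)[:1]]
for o in (ms,ms[:1],ms[1:]): print(fit(pin,[.657,-.006,.1],o,[.02,.02,.1]))
print("tip px",[proj(c,pin([.657,-.006,.1])[1][24:].mean(0)) for c in(cs,ct)])
for nm,w in(("tip s/t",((333.8,203),(308,158))),("shoulder",((340,233),(305.7,149)))): print(nm,tri(cs,w[0],ct,w[1]))
E
python3 g.py
```

```text
[[ 0.727  0.054]
 [ 0.593  0.032]
 [ 0.607 -0.065]
 [ 0.745 -0.042]] [np.float64(9.318288332202306), np.float64(9.475839635310866)] [np.float64(100.78285061752604), np.float64(98.61941085038934)]
gauge scene [(0.71, [343.0, 242.0, 62.0, 83.0])]
gauge top [(0.73, [306.0, 151.0, 43.0, 54.0]), (0.57, [296.0, 106.0, 66.0, 17.0])]
gauge_pin scene [(0.87, [341.0, 221.0, 28.0, 41.0])]
gauge_pin top [(0.58, [305.0, 150.0, 28.0, 22.0]), (0.18, [304.0, 211.0, 14.0, 7.0])]
(array([ 0.6605336 , -0.00510999,  0.1056391 ]), np.float64(0.8497482927092612))
(array([ 0.66483713, -0.00241841,  0.18603671]), np.float64(0.8583333333333333))
(array([ 0.65962575, -0.00550723,  0.1496503 ]), np.float64(0.973741794310722))
tip px [array([332.62670078, 198.60345973]), array([306.72196098, 159.96379037])]
tip s/t (array([ 0.6213755 , -0.01119546,  0.13242874]), np.float64(0.004457213223024522))
shoulder (array([ 0.65989163, -0.00373379,  0.07059328]), np.float64(0.00571065042938452))
```

```bash
cat > to.py <<'E'
# usage: to.py x y z yawdeg tiltdeg  -> turn (4deg units) and then shift (20mm units) in tool axes
import sys,numpy as np
from scipy.spatial.transform import Rotation as R
from cell import observe
a=list(map(float,sys.argv[1:])); s=observe()
R0=R.from_rotvec(s["ee_rot"]); Rt=R.from_euler("z",a[3],degrees=True)*R.from_euler("x",180,degrees=True)*R.from_euler("y",a[4],degrees=True)
d=np.array(a[:3])-s["position"]
print("t",round(s["clock"],2),"pos",np.round(s["position"],4),"F",np.round(s["force"],1),"w",round(s["width"],3),"g",round(s["gripper_force"],1),"j",np.round(s["joints"],2))
print("turn",np.round(np.degrees((R0.inv()*Rt).as_rotvec())/4,2),"shift after",np.round(Rt.inv().apply(d)/.02,2),"shift now",np.round(R0.inv().apply(d)/.02,2))
E
python3 to.py 0.4535 -0.0825 0.2 9.2 0
```

```text
t 2.3 pos [ 0.2427 -0.576   0.2043] F [0.4 0.6 0.6] w 0.998 g 0.0 j [ 1.07  0.43  0.03  1.57 -0.01  1.13 -0.08]
turn [0.   0.   3.41] shift after [ 14.35 -22.67   0.21] shift now [ 19.29 -18.65   0.21]
```

```bash
m(){ :; }
python3 -m handwheel '[[0,0,0,0,0,0.85],[0,0,0,0,0,0.85],[0,0,0,0,0,0.85],[0,0,0,0,0,0.85],[0.6,-0.945,0,0,0,0],[0.6,-0.945,0,0,0,0],[0.6,-0.945,0,0,0,0],[0.6,-0.945,0,0,0,0]]' 0.75 20
python3 -m handwheel '[[0.6,-0.945,0,0,0,0],[0.6,-0.945,0,0,0,0],[0.6,-0.945,0,0,0,0],[0.6,-0.945,0,0,0,0],[0.6,-0.945,0,0,0,0],[0.6,-0.945,0,0,0,0],[0.6,-0.945,0,0,0,0],[0.6,-0.945,0,0,0,0]]'
python3 -m handwheel '[[0.6,-0.945,0,0,0,0],[0.6,-0.945,0,0,0,0],[0.6,-0.945,0,0,0,0],[0.6,-0.945,0,0,0,0],[0.6,-0.945,0,0,0,0],[0.6,-0.945,0,0,0,0],[0.6,-0.945,0,0,0,0],[0.6,-0.945,0,0,0,0]]'
python3 -m handwheel '[[0.6,-0.945,0,0,0,0],[0.6,-0.945,0,0,0,0],[0.6,-0.945,0,0,0,0],[0.6,-0.945,0,0,0,0],[0,0,0,0,0,0]]'
python3 to.py 0.4535 -0.0825 0.071 9.2 0
```

```text
clock: 2.97
position: [0.2782, -0.4928, 0.2042]
ee_rot: [3.131, 0.253, 0.0]
force: [0.1, -0.5, -0.3]
width: 0.754
gripper_force: 0.0
clock: 3.63
position: [0.3487, -0.328, 0.2044]
ee_rot: [3.131, 0.253, 0.0]
force: [0.3, -0.3, 1.1]
width: 0.748
gripper_force: 0.0
clock: 4.3
position: [0.4192, -0.1633, 0.2044]
ee_rot: [3.131, 0.253, 0.001]
force: [0.0, -0.3, -0.2]
width: 0.75
gripper_force: 0.0
clock: 4.72
position: [0.4558, -0.0775, 0.2046]
ee_rot: [-3.129, -0.261, -0.003]
force: [0.2, 0.7, -0.1]
width: 0.751
gripper_force: 0.0
t 4.72 pos [ 0.4558 -0.0775  0.2046] F [ 0.2  0.7 -0.1] w 0.751 g 0.0 j [ 0.27  0.19 -0.25  1.94  0.05  1.02 -1.41]
turn [-0.02 -0.03  0.09] shift after [-0.15  0.23  6.68] shift now [-0.17  0.24  6.68]
```

```bash

python3 -m handwheel '[[-0.08,0.12,0.9,0,0,0],[-0.07,0.12,0.9,0,0,0],[0,0,1,0,0,0],[0,0,1,0,0,0],[0,0,1,0,0,0],[0,0,1,0,0,0],[0,0,0.88,0,0,0],[0,0,0,0,0,0]]'
python3 -m handwheel '[[0,0,0,0,0,0],[0,0,0,0,0,0],[0,0,0,0,0,0],[0,0,0,0,0,0]]' 0.3 20
python3 to.py 0.4535 -0.0825 0.071 9.2 0
```

```text
clock: 5.38
position: [0.4497, -0.0875, 0.0681]
ee_rot: [-3.131, -0.253, 0.007]
force: [-1.1, 0.1, -0.3]
width: 0.75
gripper_force: 0.0
clock: 5.72
position: [0.4527, -0.0873, 0.0717]
ee_rot: [3.131, 0.253, 0.003]
force: [0.5, 1.2, 0.9]
width: 0.509
gripper_force: 0.2
t 5.72 pos [ 0.4527 -0.0873  0.0717] F [0.5 1.2 0.9] w 0.509 g 0.2 j [ 0.25  0.36 -0.23  2.1   0.12  0.69 -1.46]
turn [ 0.01 -0.03  0.01] shift after [ 0.08 -0.23  0.04] shift now [ 0.08 -0.23  0.04]
```

```bash

python3 -m handwheel '[[0,0,0,0,0,0],[0,0,0,0,0,0],[0,0,0,0,0,0],[0,0,0,0,0,0]]' 0.3 20
python3 -m handwheel '[[0,0,-0.5,0,0,0],[0,0,-1,0,0,0],[0,0,-1,0,0,0],[0,0,-1,0,0,0],[0,0,-1,0,0,0],[0,0,-1,0,0,0],[0,0,-1,0,0,0],[0,0,0,0,0,0]]' 0.3 20
python3 to.py 0.4535 -0.0825 0.071 9.2 0
python3 - <<'E'
from h import *
for n in("scene","top"):
    c=cam(n); cv2.imwrite(f"pics/{n}1.png",c["image"][:,:,::-1])
a=cv2.imread("pics/scene1.png")[60:290,220:420];b=cv2.imread("pics/top1.png")[110:340,230:430]
cv2.imwrite("pics/c2.png",cv2.resize(np.hstack([a,b]),(800,460)))
E
```

```text
clock: 6.05
position: [0.4528, -0.0871, 0.0714]
ee_rot: [3.131, 0.253, 0.003]
force: [-0.6, 0.8, 7.1]
width: 0.477
gripper_force: 20.0
clock: 6.72
position: [0.4538, -0.0874, 0.2042]
ee_rot: [3.13, 0.253, 0.009]
force: [0.3, -0.2, -0.3]
width: 0.473
gripper_force: 19.9
t 6.72 pos [ 0.4538 -0.0874  0.2042] F [ 0.3 -0.2 -0.3] w 0.473 g 19.9 j [ 0.29  0.18 -0.24  1.94  0.05  1.02 -1.39]
turn [ 0.03 -0.08  0.01] shift after [ 0.02 -0.24  6.66] shift now [-0.01 -0.26  6.66]
```

View pics/c2.png

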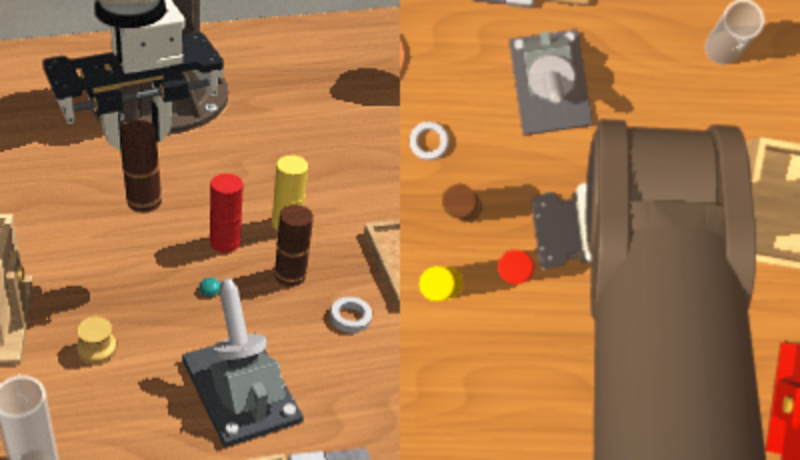

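The picture shows the right-hand sleeve held upright at (140,165) in the crop, with everything else in place. Next I raise it, tilt it and line it up above the pin.

```bash

python3 -m handwheel '[[0,0,-0.5,0,0.5,0],[0,0,-0.5,0,1,0],[0,0,-0.5,0,1,0],[0,0,-0.5,0,1,0],[0,0,0,0,1,0],[0,0,0,0,1,0],[0,0,0,0,1,0],[0,0,0,0,1,0]]'
python3 -m handwheel '[[0,0,0,0,1,0],[0,0,0,0,0.25,0],[0,0,0,0,0,0]]'
python3 to.py 0.566 -0.0202 0.214 9.2 35
```

```text
clock: 7.48
position: [0.4476, -0.0883, 0.2392]
ee_rot: [-2.986, -0.239, -0.802]
force: [0.4, 1.8, -1.0]
width: 0.476
gripper_force: 19.9
clock: 7.73
position: [0.4461, -0.0876, 0.2379]
ee_rot: [-2.942, -0.235, -0.923]
force: [0.1, 0.6, -1.0]
width: 0.475
gripper_force: 19.9
t 7.73 pos [ 0.4461 -0.0876  0.2379] F [ 0.1  0.6 -1. ] w 0.475 g 19.9 j [ 0.35 -0.15 -0.04  2.38 -0.67  0.44 -0.57]
turn [-0.02  0.04 -0.02] shift after [ 4.6  -2.37  4.68] shift now [ 4.61 -2.37  4.67]
```

```bash

python3 -m handwheel '[[0.57,-0.3,0.5,0,0,0],[0.57,-0.3,0.5,0,0,0],[0.57,-0.3,0.5,0,0,0],[0.57,-0.3,0.5,0,0,0],[0.57,-0.3,0.6,0,0,0],[0.57,-0.3,0.6,0,0,0],[0.57,-0.3,0.7,0,0,0],[0.57,-0.27,0.7,0,0,0]]'
python3 -m handwheel '[[0,0,0,0,0,0],[0,0,0,0,0,0]]'
python3 to.py 0.566 -0.0202 0.214 9.2 35
cat > chk.py <<'E'
import sys
from h import *
tag=sys.argv[1]; s=observe(); Rt=R.from_rotvec(s["ee_rot"]); p=s["position"]
cs,ct=cam("scene"),cam("top")
a=np.array([-.566,-.0917,.819]); sh=np.array([.660,-.005,.078])
S=[Rt.apply(cyl(.022,.022,-.039,.071))+p]
mouth=Rt.apply([0,0,.071])+p; tip=sh+.075*a; d=mouth-tip
print("mouth-tip along",d@a,"perp",d-(d@a)*a,"axis err deg",np.degrees(np.arccos(-Rt.as_matrix()[:,2]@a)))
out=[]
for c in(cs,ct):
    im=c["image"][:,:,::-1].copy()
    k=np.round(proj(c,mouth)).astype(int)
    im=cv2.resize(im[max(0,k[1]-60):k[1]+60,k[0]-60:k[0]+60],(480,480),interpolation=2); f=480/120; o=k-60
    o[1]=max(0,k[1]-60)
    for P,col in((Rt.apply(cyl(.022,.022,.0,.071))+p,(0,255,0)),):
        h=cv2.convexHull(np.array([(proj(c,q)-o)*f for q in P]).astype(np.int32)); cv2.polylines(im,[h],True,col,1)
    for q in(sh,tip): cv2.circle(im,tuple(((proj(c,q)-o)*f).astype(int).tolist()),4,(0,0,255),1)
    out.append(im[:, :400])
cv2.imwrite(f"pics/{tag}.png",np.hstack(out))
E
python3 chk.py c3
```

```text
clock: 8.4
position: [0.5678, -0.0195, 0.2164]
ee_rot: [-2.941, -0.238, -0.925]
force: [-0.1, -0.8, -0.7]
width: 0.474
gripper_force: 19.9
clock: 8.57
position: [0.5671, -0.0194, 0.2161]
ee_rot: [-2.941, -0.24, -0.923]
force: [-0.5, -0.2, -1.6]
width: 0.476
gripper_force: 19.9
t 8.57 pos [ 0.5671 -0.0194  0.2161] F [-0.5 -0.2 -1.6] w 0.476 g 19.9 j [ 0.24  0.07 -0.24  2.24 -0.34  0.24 -1.1 ]
turn [-0.03  0.04  0.03] shift after [-0.11  0.03  0.05] shift now [-0.11  0.03  0.05]
mouth-tip along 0.02102707123783744 perp [0.00146698 0.00108846 0.00114785] axis err deg 1.2631949274991254
```

View pics/c3.png

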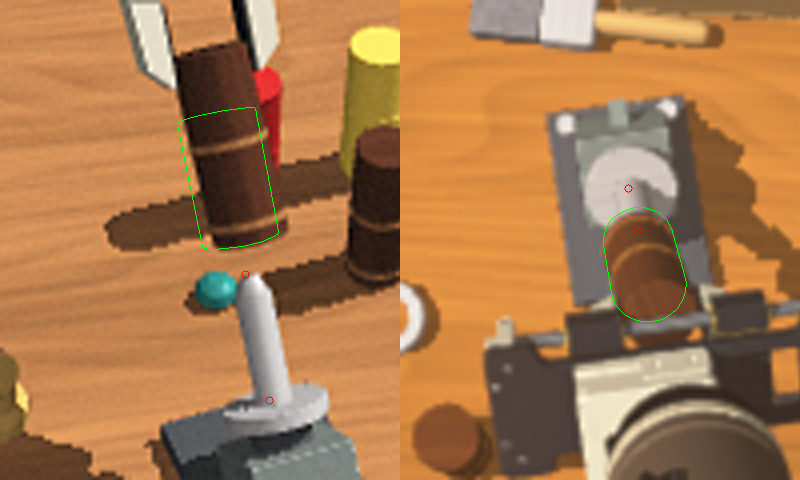

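The crop shows the sleeve's mouth at (250,235), in line with the pin tip at (253,275). Both sit about 2 px right of the prediction, so that is a shared calibration offset and their relative alignment is good. Now I slide it on gently.

```bash

python3 -m handwheel '[[-0.05,0,0.4,0,0,0],[0,0,0.4,0,0,0],[0,0,0.4,0,0,0],[0,0,0.4,0,0,0],[0,0,0.4,0,0,0],[0,0,0.3,0,0,0],[0,0,0.3,0,0,0],[0,0,0,0,0,0]]'
python3 to.py 0.618 -0.0115 0.1362 9.2 35
python3 -m handwheel '[[0,0,0.15,0,0,0],[0,0,0.15,0,0,0],[0,0,0.15,0,0,0],[0,0,0.15,0,0,0],[0,0,0,0,0,0],[0,0,0,0,0,0]]'
python3 to.py 0.618 -0.0115 0.1362 9.2 35
```

```text
clock: 9.33
position: [0.5955, -0.0156, 0.1729]
ee_rot: [-2.942, -0.238, -0.923]
force: [-1.1, 0.0, -1.7]
width: 0.477
gripper_force: 19.9
t 9.33 pos [ 0.5955 -0.0156  0.1729] F [-1.1  0.  -1.7] w 0.477 g 19.9 j [ 0.2   0.19 -0.23  2.25 -0.38  0.12 -1.06]
turn [-0.02  0.04  0.01] shift after [-0.11 -0.02  2.16] shift now [-0.11 -0.02  2.16]
clock: 9.83
position: [0.6023, -0.0148, 0.1647]
ee_rot: [-2.942, -0.238, -0.926]
force: [0.2, -1.0, -1.3]
width: 0.474
gripper_force: 19.9
t 9.83 pos [ 0.6023 -0.0148  0.1647] F [ 0.2 -1.  -1.3] w 0.474 g 19.9 j [-0.01  0.2   0.    2.26 -0.85  0.12 -0.6 ]
turn [-0.    0.01  0.01] shift after [-0.16 -0.04  1.62] shift now [-0.16 -0.04  1.63]
```

```bash

python3 -m handwheel '[[-0.08,0,0.15,0,0,0],[0,0,0.15,0,0,0],[0,0,0.15,0,0,0],[0,0,0,0,0,0],[0,0,0,0,0,0]]'
python3 to.py 0.618 -0.0115 0.1362 9.2 35
```

```text
clock: 10.25
position: [0.6064, -0.0142, 0.1573]
ee_rot: [-2.941, -0.238, -0.928]
force: [-5.8, 0.2, 7.0]
width: 0.476
gripper_force: 20.0
t 10.25 pos [ 0.6064 -0.0142  0.1573] F [-5.8  0.2  7. ] w 0.476 g 20.0 j [-0.07  0.22  0.07  2.27 -1.1   0.12 -0.35]
turn [-0.01 -0.01  0.01] shift after [-0.12 -0.04  1.21] shift now [-0.12 -0.04  1.21]
```

The sleeve stopped with about 10 N along the pin, some 4 mm of spring, and the rim about 28 mm short of the shoulder. It is the short-bored one, so I back off and take it to the scrap bin.

```bash

python3 -m handwheel '[[0,0,-0.5,0,0,0],[0,0,-0.5,0,0,0],[0,0,-0.5,0,0,0],[0,0,-0.5,0,0,0],[0,0,-0.5,0,0,0],[0,0,-0.5,0,0,0],[0,0,-0.6,0,0,0],[0,0,-0.6,0,0,0]]'
python3 to.py 0.488 -0.345 0.265 -8 9.3
python3 -m handwheel '[[0,0,-0.7,0,0,0],[0,0,-0.7,0,0,0],[0,0,-0.7,0,0,0],[0,0,0,0,0,0]]'
python3 to.py 0.488 -0.345 0.265 -8 9.3
```

```text
clock: 10.92
position: [0.5581, -0.0222, 0.2257]
ee_rot: [-2.942, -0.238, -0.926]
force: [0.3, -0.0, -1.4]
width: 0.476
gripper_force: 19.9
t 10.92 pos [ 0.5581 -0.0222  0.2257] F [ 0.3 -0.  -1.4] w 0.476 g 19.9 j [-0.47 -0.    0.5   2.29 -0.4   0.27 -1.03]
turn [-1.63 -6.36  4.03] shift after [-0.89 16.47 -2.14] shift now [-3.84 15.37 -5.07]
clock: 11.25
position: [0.5348, -0.0265, 0.2622]
ee_rot: [-2.94, -0.237, -0.932]
force: [-0.3, -0.6, -0.3]
width: 0.476
gripper_force: 19.9
t 11.25 pos [ 0.5348 -0.0265  0.2622] F [-0.3 -0.6 -0.3] w 0.476 g 19.9 j [-0.43 -0.11  0.43  2.27 -0.14  0.37 -1.29]
turn [-1.64 -6.42  4.02] shift after [-0.08 16.1  -0.15] shift now [-3.89 15.35 -2.91]
```

```bash

python3 -m handwheel '[[0,0,0,-0.205,-0.8,0.5],[0,0,0,-0.205,-0.8,0.5],[0,0,0,-0.205,-0.8,0.5],[0,0,0,-0.205,-0.8,0.5],[0,0,0,-0.205,-0.8,0.5],[0,0,0,-0.205,-0.8,0.5],[0,0,0,-0.205,-0.8,0.5],[0,0,0,-0.205,-0.8,0.5]]'
python3 -m handwheel '[[0,0.95,0,0,0,0],[0,0.95,0,0,0,0],[0,0.95,0,0,0,0],[0,0.95,0,0,0,0],[0,0.95,0,0,0,0],[0,0.95,0,0,0,0],[0,0.95,0,0,0,0],[0,0.95,0,0,0,0]]'
python3 -m handwheel '[[0,0.95,0,0,0,0],[0,0.95,0,0,0,0],[0,0.95,0,0,0,0],[0,0.95,0,0,0,0],[0,0.95,0,0,0,0],[0,0.95,0,0,0,0],[0,0.95,0,0,0,0],[0,0.95,0,0,0,0]]'
python3 -m handwheel '[[0,0.9,0,0,0,0],[0,0,0,0,0,0]]'
python3 to.py 0.488 -0.345 0.1205 -8 9.3
```

```text
clock: 11.92
position: [0.5353, -0.0255, 0.2593]
ee_rot: [3.112, -0.217, 0.246]
force: [0.3, -0.7, -1.1]
width: 0.474
gripper_force: 19.9
clock: 12.58
position: [0.5141, -0.1774, 0.2591]
ee_rot: [3.112, -0.215, 0.249]
force: [1.4, -0.7, -0.9]
width: 0.474
gripper_force: 19.9
clock: 13.25
position: [0.4931, -0.3281, 0.2591]
ee_rot: [3.112, -0.214, 0.249]
force: [0.2, -0.5, -1.0]
width: 0.475
gripper_force: 19.9
clock: 13.42
position: [0.4893, -0.3493, 0.2593]
ee_rot: [3.109, -0.222, 0.248]
force: [-0.9, -0.3, -0.6]
width: 0.476
gripper_force: 19.9
t 13.42 pos [ 0.4893 -0.3493  0.2593] F [-0.9 -0.3 -0.6] w 0.476 g 19.9 j [ 0.15  0.28  0.55  1.73 -0.26  1.05 -0.93]
turn [ 0.06  0.04 -0.03] shift after [-1.21 -0.2   6.84] shift now [-1.2  -0.23  6.84]
```

```bash

python3 -m handwheel '[[-0.17,-0.03,0.97,0,0,0],[-0.17,-0.03,0.97,0,0,0],[-0.17,-0.03,0.97,0,0,0],[-0.17,-0.03,0.97,0,0,0],[-0.17,-0.03,0.9,0,0,0],[-0.17,-0.03,0.6,0,0,0],[-0.17,0,0.5,0,0,0],[0,0,0.4,0,0,0]]'
python3 to.py 0.488 -0.345 0.1205 -8 9.3
python3 -m handwheel '[[0,0,0.2,0,0,0],[0,0,0.2,0,0,0],[0,0,0,0,0,0]]'
python3 to.py 0.488 -0.345 0.1205 -8 9.3
```

```text
clock: 14.08
position: [0.487, -0.3404, 0.1307]
ee_rot: [3.113, -0.215, 0.247]
force: [-0.3, 0.3, 0.1]
width: 0.478
gripper_force: 19.9
t 14.08 pos [ 0.487  -0.3404  0.1307] F [-0.3  0.3  0.1] w 0.478 g 19.9 j [ 0.2   0.4   0.48  1.91 -0.37  0.77 -0.81]
turn [0.01 0.05 0.03] shift after [-0.    0.22  0.52] shift now [0.   0.22 0.52]
clock: 14.33
position: [0.4892, -0.341, 0.1241]
ee_rot: [3.112, -0.214, 0.25]
force: [0.3, 0.1, -1.2]
width: 0.476
gripper_force: 19.9
t 14.33 pos [ 0.4892 -0.341   0.1241] F [ 0.3  0.1 -1.2] w 0.476 g 19.9 j [ 0.21  0.41  0.48  1.91 -0.38  0.75 -0.8 ]
turn [0.01 0.03 0.03] shift after [-0.06  0.21  0.17] shift now [-0.06  0.21  0.17]
```

```bash

python3 -m handwheel '[[0,0,0.15,0,0,0],[0,0,0.15,0,0,0],[0,0,0,0,0,0]]'
python3 -m handwheel '[[0,0,0.1,0,0,0],[0,0,0,0,0,0]]'
python3 chk.py c4
```

```text
clock: 14.58
position: [0.49, -0.341, 0.1183]
ee_rot: [3.112, -0.214, 0.25]
force: [0.6, 0.1, -0.5]
width: 0.471
gripper_force: 19.9
clock: 14.75
position: [0.4916, -0.3415, 0.1177]
ee_rot: [3.111, -0.214, 0.254]
force: [-1.0, 1.2, 6.2]
width: 0.477
gripper_force: 20.0
mouth-tip along 0.020049033162352674 perp [-0.10315508 -0.32948949 -0.10816905] axis err deg 26.245125027381345
```

View pics/c4.png

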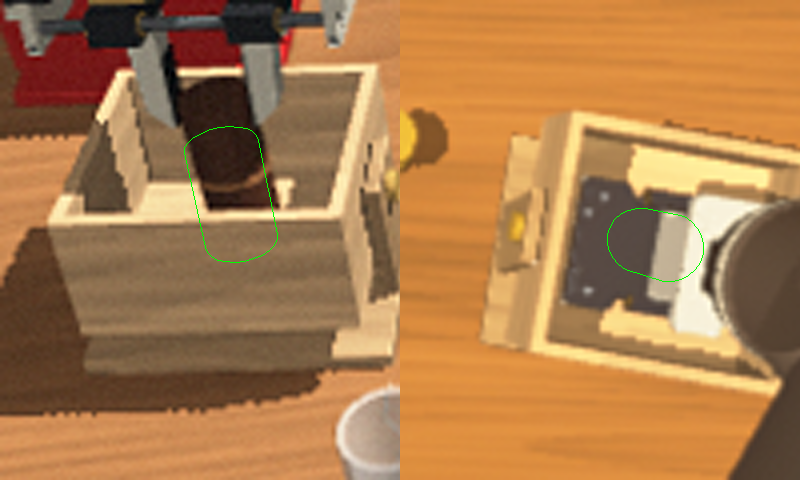

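The sleeve stands inside the tub, at (235,150) in the crop, and the force reading shows its mouth on the floor. I release it and rise.

```bash

python3 -m handwheel '[[0,0,0,0,0,0],[0,0,0,0,0,0],[0,0,0,0,0,0],[0,0,0,0,0,0]]' 0.7 20
python3 -m handwheel '[[0,0,-0.3,0,0,0],[0,0,-0.6,0,0,0],[0,0,-1,0,0,0],[0,0,-1,0,0,0],[0,0,-1,0,0,0],[0,0,-1,0,0,0],[0,0,-1,0,0,0],[0,0,0,0,0,0]]'
python3 to.py 0.486 0.1097 0.22 9.2 0
python3 - <<'E'
from h import *
c=cam("scene"); cv2.imwrite("pics/c5.png",cv2.resize(c["image"][130:290,130:430,::-1],(780,416)))
E
```

```text
clock: 15.18
position: [0.49, -0.3412, 0.1164]
ee_rot: [3.112, -0.215, 0.249]
force: [-0.4, -0.9, -0.5]
width: 0.687
gripper_force: 0.0
clock: 15.85
position: [0.4723, -0.3403, 0.2381]
ee_rot: [3.108, -0.216, 0.259]
force: [-0.2, -1.0, -0.1]
width: 0.698
gripper_force: 0.0
t 15.85 pos [ 0.4723 -0.3403  0.2381] F [-0.2 -1.  -0.1] w 0.698 g 0.0 j [ 0.14  0.26  0.55  1.81 -0.26  0.98 -0.91]
turn [ 0.41 -2.36 -4.28] shift after [  4.27 -22.1    0.91] shift now [ -2.55 -22.38   0.41]
```

View pics/c5.png

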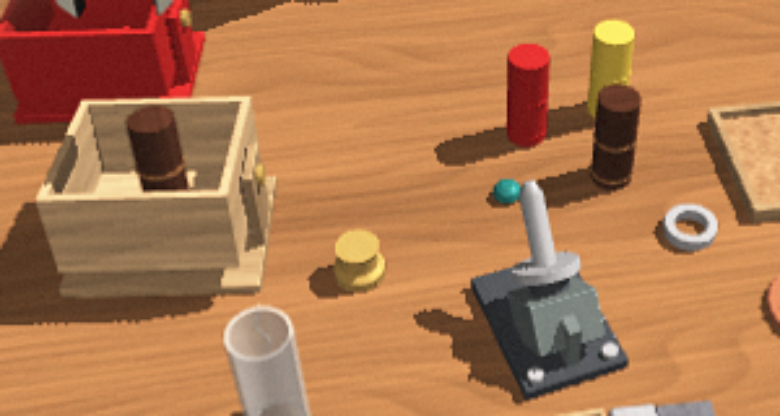

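The crop shows the first sleeve standing in the bin at (155,145), and the rest of the bench untouched. Next is the second sleeve.

```bash

python3 -m handwheel '[[0,0,0,0.08,-0.47,-0.86],[0,0,0,0.08,-0.47,-0.86],[0,0,0,0.08,-0.47,-0.86],[0,0,0,0.08,-0.47,-0.86],[0,0,0,0.08,-0.47,-0.86],[0.18,-0.92,0,0,0,0],[0.18,-0.92,0,0,0,0],[0.18,-0.92,0,0,0,0]]' 0.75
python3 -m handwheel '[[0.18,-0.92,0,0,0,0],[0.18,-0.92,0,0,0,0],[0.18,-0.92,0,0,0,0],[0.18,-0.92,0,0,0,0],[0.18,-0.92,0,0,0,0],[0.18,-0.92,0,0,0,0],[0.18,-0.92,0,0,0,0],[0.18,-0.92,0,0,0,0]]'
python3 -m handwheel '[[0.18,-0.92,0,0,0,0],[0.18,-0.92,0,0,0,0],[0.18,-0.92,0,0,0,0],[0.18,-0.92,0,0,0,0],[0.18,-0.92,0,0,0,0],[0.18,-0.92,0,0,0,0],[0.18,-0.92,0,0,0,0],[0.18,-0.92,0,0,0,0]]'
python3 -m handwheel '[[0.18,-0.92,0,0,0,0],[0.18,-0.92,0,0,0,0],[0.18,-0.92,0,0,0,0],[0.18,-0.92,0,0,0,0],[0.18,-0.92,0,0,0,0],[0,0,0,0,0,0],[0,0,0,0,0,0]]'
python3 to.py 0.486 0.1097 0.071 9.2 0
```

```text
clock: 16.57
position: [0.4728, -0.2816, 0.2324]
ee_rot: [-3.128, -0.255, 0.01]
force: [0.7, 0.0, -0.4]
width: 0.746
gripper_force: 0.0
clock: 17.23
position: [0.4772, -0.1314, 0.2332]
ee_rot: [-3.128, -0.256, 0.009]
force: [0.2, -0.3, 0.2]
width: 0.749
gripper_force: 0.0
clock: 17.9
position: [0.4817, 0.0184, 0.2336]
ee_rot: [-3.128, -0.256, 0.009]
force: [1.1, -0.1, 0.0]
width: 0.75
gripper_force: 0.0
clock: 18.48
position: [0.4845, 0.112, 0.2337]
ee_rot: [-3.128, -0.259, 0.01]
force: [0.3, -0.7, 0.0]
width: 0.752
gripper_force: 0.0
t 18.48 pos [0.4845 0.112  0.2337] F [ 0.3 -0.7  0. ] w 0.752 g 0.0 j [-0.54  0.2   0.25  1.84 -0.06  1.11 -1.67]
turn [-0.05  0.08  0.07] shift after [0.05 0.12 8.13] shift now [0.1  0.15 8.13]
```

```bash

python3 -m handwheel '[[0.05,0.07,0.9,0,0,0],[0.05,0.05,0.9,0,0,0],[0,0,1,0,0,0],[0,0,1,0,0,0],[0,0,1,0,0,0],[0,0,1,0,0,0],[0,0,1,0,0,0],[0,0,1,0,0,0]]'
python3 -m handwheel '[[0,0,0.3,0,0,0],[0,0,0,0,0,0]]'
python3 to.py 0.486 0.1097 0.071 9.2 0
python3 -m handwheel '[[0,0,0,0,0,0],[0,0,0,0,0,0],[0,0,0,0,0,0],[0,0,0,0,0,0],[0,0,0,0,0,0],[0,0,0,0,0,0],[0,0,0,0,0,0],[0,0,0,0,0,0]]' 0.3 20
python3 to.py 0.486 0.1097 0.071 9.2 0
```

```text
clock: 19.15
position: [0.4864, 0.1081, 0.0772]
ee_rot: [-3.129, -0.253, 0.008]
force: [0.3, 0.3, 0.0]
width: 0.749
gripper_force: 0.0
clock: 19.32
position: [0.4853, 0.1082, 0.0708]
ee_rot: [-3.13, -0.254, 0.013]
force: [-0.2, -0.8, 1.3]
width: 0.753
gripper_force: 0.0
t 19.32 pos [0.4853 0.1082 0.0708] F [-0.2 -0.8  1.3] w 0.753 g 0.0 j [-0.49  0.4   0.22  2.04 -0.13  0.72 -1.6 ]
turn [-0.03  0.12  0.02] shift after [ 0.05 -0.07 -0.01] shift now [ 0.05 -0.07 -0.01]
clock: 19.98
position: [0.4873, 0.1098, 0.0728]
ee_rot: [-3.128, -0.256, 0.005]
force: [0.0, -0.3, 7.1]
width: 0.473
gripper_force: 20.0
t 19.98 pos [0.4873 0.1098 0.0728] F [ 0.  -0.3  7.1] w 0.473 g 20.0 j [-0.49  0.4   0.22  2.04 -0.13  0.72 -1.6 ]
turn [-0.05  0.05  0.04] shift after [-0.06 -0.01  0.09] shift now [-0.06 -0.01  0.09]
```

```bash

python3 -m handwheel '[[0,0,-0.5,0,0,0],[0,0,-1,0,0,0],[0,0,-1,0,0,0],[0,0,-1,0,0,0],[0,0,-1,0,0,0],[0,0,-1,0,0,0],[0,0,-1,0,0,0],[0,0,-1,0,0,0]]'
python3 -m handwheel '[[0,0,-0.5,0,0.5,0],[0,0,-0.5,0,1,0],[0,0,-0.5,0,1,0],[0,0,-0.5,0,1,0],[0,0,0,0,1,0],[0,0,0,0,1,0],[0,0,0,0,1,0],[0,0,0,0,1,0]]'
python3 -m handwheel '[[0,0,0,0,1,0],[0,0,0,0,0.25,0],[0,0,0,0,0,0]]'
python3 to.py 0.563 -0.0205 0.216 9.2 35
```

```text
clock: 20.65
position: [0.4868, 0.1092, 0.2237]
ee_rot: [-3.128, -0.256, 0.008]
force: [0.0, 0.2, -1.7]
width: 0.47
gripper_force: 20.0
clock: 21.32
position: [0.4839, 0.1088, 0.2628]
ee_rot: [-2.981, -0.243, -0.797]
force: [1.0, -0.4, -0.1]
width: 0.474
gripper_force: 20.0
clock: 21.57
position: [0.4826, 0.1077, 0.2613]
ee_rot: [-2.941, -0.239, -0.919]
force: [-0.2, -0.9, -0.8]
width: 0.472
gripper_force: 20.0
t 21.57 pos [0.4826 0.1077 0.2613] F [-0.2 -0.9 -0.8] w 0.472 g 20.0 j [-0.54 -0.17  0.07  2.33  0.45  0.44 -2.23]
turn [-0.05  0.07  0.01] shift after [1.11 6.97 3.54] shift now [1.12 6.99 3.51]
```

```bash

python3 -m handwheel '[[0,0,0,0,0,-1],[0,0,0,0,0,-1],[0,0,0,0,0,-1],[0,0,0,0,0,-1],[0,0,0,0,0,-1],[0,0,0,0,0,-1],[0,0,0,0,0,-1],[0,0,0,0,0,-1]]'
python3 to.py 0.563 -0.0205 0.216 9.2 35
```

```text
clock: 22.23
position: [0.4849, 0.1085, 0.2625]
ee_rot: [2.706, 1.024, 0.887]
force: [0.2, -0.8, -1.5]
width: 0.472
gripper_force: 20.0
t 22.23 pos [0.4849 0.1085 0.2625] F [ 0.2 -0.8 -1.5] w 0.472 g 20.0 j [-0.66 -0.18  0.17  2.33  0.49  0.45 -1.72]
turn [-0.08  0.06  8.04] shift after [0.98 6.99 3.52] shift now [-2.88  6.46  3.49]
```

Joint 7 moves the right way, so I continue the half turn.

```bash

python3 -m handwheel '[[0,0,0,0,0,-1],[0,0,0,0,0,-1],[0,0,0,0,0,-1],[0,0,0,0,0,-1],[0,0,0,0,0,-1],[0,0,0,0,0,-1],[0,0,0,0,0,-1],[0,0,0,0,0,-1]]'
python3 -m handwheel '[[0,0,0,0,0,-1],[0,0,0,0,0,-1],[0,0,0,0,0,-1],[0,0,0,0,0,-1],[0,0,0,0,0,-1],[0,0,0,0,0,-1],[0,0,0,0,0,-1],[0,0,0,0,0,-1]]'
python3 -m handwheel '[[0,0,0,0,0,-1],[0,0,0,0,0,-1],[0,0,0,0,0,-1],[0,0,0,0,0,-1],[0,0,0,0,0,-1],[0,0,0,0,0,-1],[0,0,0,0,0,-1],[0,0,0,0,0,-1]]'
python3 -m handwheel '[[0,0,0,0,0,-1],[0,0,0,0,0,-1],[0,0,0,0,0,-1],[0,0,0,0,0,-1],[0,0,0,0,0,-1],[0,0,0,0,0,-1],[0,0,0,0,0,-1],[0,0,0,0,0,-1]]'
python3 -m handwheel '[[0,0,0,0,0,-1],[0,0,0,0,0,-1],[0,0,0,0,0,-1],[0,0,0,0,0,-1],[0,0,0,0,0,-1],[0,0,0,0,0,0]]'
python3 to.py 0.563 -0.0205 0.216 189.2 -35
```

```text
clock: 22.9
position: [0.4849, 0.1084, 0.2625]
ee_rot: [2.216, 1.652, 0.768]
force: [-0.2, -0.5, 0.3]
width: 0.466
gripper_force: 20.0
clock: 23.57
position: [0.4849, 0.1084, 0.2625]
ee_rot: [1.613, 2.118, 0.607]
force: [0.6, 0.4, -0.3]
width: 0.471
gripper_force: 20.0
clock: 24.23
position: [0.4849, 0.1084, 0.2625]
ee_rot: [0.941, 2.414, 0.415]
force: [-0.9, 0.1, -1.2]
width: 0.473
gripper_force: 20.0
clock: 24.9
position: [0.4849, 0.1083, 0.2625]
ee_rot: [0.235, 2.538, 0.204]
force: [-0.6, -0.4, -1.2]
width: 0.475
gripper_force: 20.0
clock: 25.4
position: [0.4848, 0.1084, 0.2624]
ee_rot: [-0.208, 2.529, 0.067]
force: [0.5, -0.4, -1.2]
width: 0.471
gripper_force: 20.0
t 25.4 pos [0.4848 0.1084 0.2624] F [ 0.5 -0.4 -1.2] w 0.471 g 20.0 j [-1.24 -0.29  0.62  2.35  0.78  0.59  0.58]
turn [ 0.06 -0.08  0.04] shift after [-0.99 -6.99  3.52] shift now [-0.99 -7.    3.49]
```

```bash

python3 -m handwheel '[[-0.12,-0.9,0.4,0,0,0],[-0.12,-0.9,0.4,0,0,0],[-0.12,-0.9,0.4,0,0,0],[-0.12,-0.9,0.4,0,0,0],[-0.12,-0.9,0.4,0,0,0],[-0.12,-0.9,0.5,0,0,0],[-0.12,-0.8,0.5,0,0,0],[-0.15,-0.8,0.5,0,0,0]]'
python3 -m handwheel '[[0,0,0,0,0,0],[0,0,0,0,0,0]]'
python3 to.py 0.565 -0.0205 0.214 189.2 -35
python3 chk.py c6
```

```text
clock: 26.07
position: [0.5582, -0.0176, 0.2167]
ee_rot: [-0.206, 2.534, 0.065]
force: [-1.8, -0.6, 0.9]
width: 0.47
gripper_force: 20.0
clock: 26.23
position: [0.5584, -0.0151, 0.2178]
ee_rot: [-0.205, 2.531, 0.077]
force: [-0.1, 0.8, -0.6]
width: 0.472
gripper_force: 20.0
t 26.23 pos [ 0.5584 -0.0151  0.2178] F [-0.1  0.8 -0.6] w 0.472 g 20.0 j [-1.53 -0.4   1.3   2.33  0.94  0.45  0.83]
turn [ 0.14 -0.1  -0.03] shift after [-0.12 -0.32  0.32] shift now [-0.13 -0.32  0.31]
mouth-tip along 0.02700805129409493 perp [-0.00420712  0.00638651 -0.00217678] axis err deg 1.422540261593275
```

View pics/c6.png

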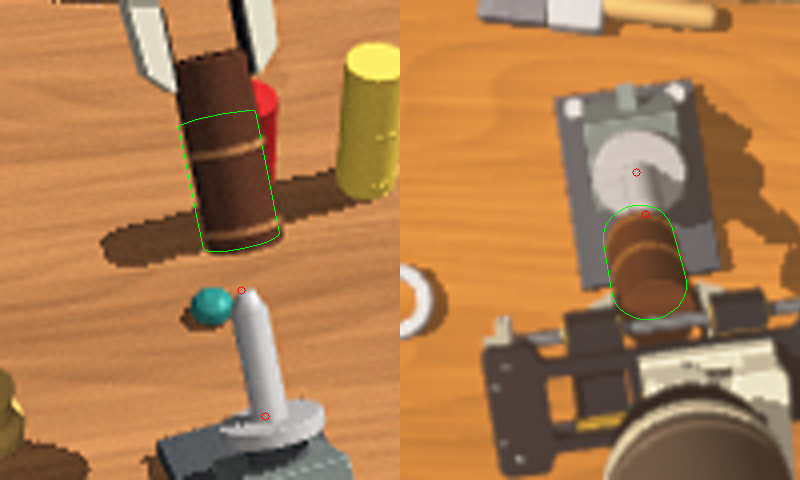

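The crop shows the mouth at (245,240) and the pin tip at (250,292), with the sleeve about 6 mm to the +y side. I correct that and watch joint 3, which is near its limit.

```bash

python3 -m handwheel '[[-0.1,-0.16,0,0.07,-0.05,0],[-0.05,-0.16,0,0.07,-0.05,0],[0,0,0.3,0,0,0],[0,0,0.3,0,0,0],[0,0,0,0,0,0]]'
python3 to.py 0.565 -0.0205 0.214 189.2 -35
python3 -c "
from h import *
s=observe();Rt=R.from_rotvec(s['ee_rot']);a=np.array([-.566,-.0917,.819]);d=s['position']+Rt.apply([0,0,.071])-np.array([.66,-.005,.078])-.075*a
print(d@a,d-(d@a)*a)"
```

```text
clock: 26.75
position: [0.563, -0.0196, 0.214]
ee_rot: [-0.203, 2.523, 0.057]
force: [-1.3, 0.3, -1.0]
width: 0.476
gripper_force: 20.0
t 26.75 pos [ 0.563  -0.0196  0.214 ] F [-1.3  0.3 -1. ] w 0.476 g 20.0 j [-1.57 -0.44  1.32  2.33  1.05  0.48  0.73]
turn [-0.07  0.01  0.03] shift after [-0.07 -0.06  0.05] shift now [-0.07 -0.06  0.05]
0.021660100662261914 [-0.00195533  0.00044595 -0.00128883]
```

```bash

python3 -m handwheel '[[0,0,-0.3,0,0,1],[0,0,-0.3,0,0,1],[0,0,0,0,0,1],[0,0,0,0,0,1],[0,0,0,0,0,1],[0,0,0,0,0,1],[0,0,0,0,0,1],[0,0,0,0,0,1]]'
python3 to.py 0.565 -0.0205 0.214 189.2 -35
python3 -m handwheel '[[0,0,0,0,0,1],[0,0,0,0,0,1],[0,0,0,0,0,1],[0,0,0,0,0,1],[0,0,0,0,0,1],[0,0,0,0,0,1],[0,0,0,0,0,1],[0,0,0,0,0,0]]'
python3 to.py 0.565 -0.0205 0.214 189.2 -35
```

```text
clock: 27.42
position: [0.5565, -0.0209, 0.224]
ee_rot: [0.509, 2.502, 0.278]
force: [0.4, -0.2, -0.4]
width: 0.474
gripper_force: 20.0
t 27.42 pos [ 0.5565 -0.0209  0.224 ] F [ 0.4 -0.2 -0.4] w 0.474 g 20.0 j [-1.46 -0.34  1.27  2.33  0.84  0.4   0.36]
turn [-0.07  0.04 -8.02] shift after [-0.06 -0.05  0.65] shift now [-0.07 -0.01  0.65]
clock: 28.08
position: [0.5566, -0.021, 0.224]
ee_rot: [1.117, 2.344, 0.46]
force: [-0.2, -0.7, -0.3]
width: 0.471
gripper_force: 20.0
t 28.08 pos [ 0.5566 -0.021   0.224 ] F [-0.2 -0.7 -0.3] w 0.471 g 20.0 j [-1.4  -0.26  1.27  2.33  0.64  0.33  0.07]
turn [ -0.07   0.06 -15.02] shift after [-0.06 -0.04  0.65] shift now [-0.06  0.03  0.65]
```

```bash
cat > al.py <<'E'
from h import *
s=observe();Rt=R.from_rotvec(s['ee_rot']);a=np.array([-.566,-.0917,.819]);d=s['position']+Rt.apply([0,0,.071])-np.array([.66,-.005,.078])
z=-Rt.as_matrix()[:,2]
print("rim above shoulder mm",round(d@a*1e3,1),"perp mm",np.round((d-(d@a)*a)*1e3,1),"perp tool units",np.round(-Rt.inv().apply(d-(d@a)*a)/.02,2),"axis err",round(np.degrees(np.arccos(z@a)),2),"turn to fix",np.round(np.degrees(Rt.inv().apply(np.cross(z,a)))/4,2),"Fax",round(s["force"]@a,1),"F",np.round(s["force"],1),"j",np.round(s["joints"],2),"g",round(s["gripper_force"],1),"t",round(s["clock"],1))
E
python3 -m handwheel '[[0,0,0.3,0,0,0],[0,0,0.3,0,0,0],[0,0,0.3,0,0,0],[0,0,0.3,0,0,0],[0,0,0,0,0,0]]'; python3 al.py
python3 -m handwheel '[[0,0,0.3,0,0,0],[0,0,0.3,0,0,0],[0,0,0.3,0,0,0],[0,0,0,0,0,0]]'; python3 al.py
```

```text
clock: 28.5
position: [0.559, -0.015, 0.2105]
ee_rot: [1.108, 2.358, 0.461]
force: [0.0, 1.1, -0.9]
width: 0.47
gripper_force: 20.0
rim above shoulder mm 95.6 perp mm [-7.1  5.3 -4.2] perp tool units [-0.46  0.16 -0.  ] axis err 1.3 turn to fix [-0.07 -0.07  0.  ] Fax -0.8 F [ 0.   1.1 -0.9] j [-1.58 -0.44  1.32  2.34  1.05  0.48 -0.31] g 20.0 t 28.5
clock: 28.83
position: [0.5572, -0.0137, 0.2073]
ee_rot: [1.113, 2.351, 0.457]
force: [0.5, -0.1, -1.1]
width: 0.475
gripper_force: 20.0
rim above shoulder mm 93.9 perp mm [-9.6  6.1 -5.9] perp tool units [-0.59  0.26  0.  ] axis err 1.29 turn to fix [-0.08  0.03 -0.  ] Fax -1.2 F [ 0.5 -0.1 -1.1] j [-1.59 -0.44  1.32  2.35  1.09  0.48 -0.37] g 20.0 t 28.8
```

The elbow has swung out into its joint limits. I retreat and bring the tool upright, where the arm is better conditioned, before approaching again.

```bash

python3 -m handwheel '[[0,0,-0.6,0,0,0],[0,0,-0.6,0,0,0],[0,0,-0.6,0,0,0],[0,0,-0.6,0,0,0],[0,0,-0.6,0,0,0],[0,0,-0.6,0,0,0],[0,0,0,0,0,0]]'; python3 al.py; python3 to.py 0.50 0.05 0.27 99.2 0;
```

```text
clock: 29.42
position: [0.5169, -0.0203, 0.2679]
ee_rot: [1.113, 2.349, 0.458]
force: [0.4, -0.3, -1.6]
width: 0.472
gripper_force: 20.0
rim above shoulder mm 166.9 perp mm [-8.5  6.2 -5.1] perp tool units [-0.55  0.2   0.  ] axis err 1.28 turn to fix [-0.06  0.05  0.  ] Fax -1.5 F [ 0.4 -0.3 -1.6] j [-1.23 -0.44  0.91  2.32  0.77  0.59 -0.11] g 20.0 t 29.4
t 29.42 pos [ 0.5169 -0.0203  0.2679] F [ 0.4 -0.3 -1.6] w 0.472 g 20.0 j [-1.23 -0.44  0.91  2.32  0.77  0.59 -0.11]
turn [8.5  2.36 7.29] shift after [ 3.6  -0.27 -0.11] shift now [ 3.2   1.67 -0.26]
```

```bash

python3 -m handwheel '[[0,0,0,0.85,0.236,0.73],[0,0,0,0.85,0.236,0.73],[0,0,0,0.85,0.236,0.73],[0,0,0,0.85,0.236,0.73],[0,0,0,0.85,0.236,0.73],[0,0,0,0.85,0.236,0.73],[0,0,0,0.85,0.236,0.73],[0,0,0,0.85,0.236,0.73]]'
python3 -m handwheel '[[0,0,0,0.85,0.236,0.73],[0,0,0,0.85,0.236,0.73],[0,0,0,0,0,0]]'; python3 to.py 0.50 -0.02 0.25 99.2 0
```

```text
clock: 30.08
position: [0.4971, -0.0158, 0.2794]
ee_rot: [1.803, 2.403, 0.134]
force: [0.6, 1.8, -0.2]
width: 0.472
gripper_force: 20.0
clock: 30.33
position: [0.4674, -0.0166, 0.2924]
ee_rot: [1.985, 2.37, 0.062]
force: [0.9, 0.1, 0.1]
width: 0.47
gripper_force: 20.0
t 30.33 pos [ 0.4674 -0.0166  0.2924] F [0.9 0.1 0.1] w 0.47 g 20.0 j [-1.76 -0.44  1.32  1.91  0.47  1.32 -0.39]
turn [0.9  0.17 0.23] shift after [-0.43  1.58  2.12] shift now [-0.43  1.44  2.22]
```

```bash
sed -i 's/\*R.from_euler("y",a\[4\],degrees=True)/*R.from_euler("y",a[4],degrees=True)*R.from_euler("z",a[5] if len(a)>5 else 0,degrees=True)/' to.py
python3 to.py 0.52 0.20 0.27 9.2 35 -90; python3 to.py 0.52 0.20 0.27 9.2 35 -60
```

```text
t 30.33 pos [ 0.4674 -0.0166  0.2924] F [0.9 0.1 0.1] w 0.47 g 20.0 j [-1.76 -0.44  1.32  1.91  0.47  1.32 -0.39]
turn [-7.85  0.1   0.27] shift after [10.27  2.9   3.4 ] shift now [10.22  4.41  1.27]
t 30.33 pos [ 0.4674 -0.0166  0.2924] F [0.9 0.1 0.1] w 0.47 g 20.0 j [-1.76 -0.44  1.32  1.91  0.47  1.32 -0.39]
turn [-7.65  2.15  7.58] shift after [10.35 -2.62  3.4 ] shift now [10.22  4.41  1.27]
```

```bash

python3 -m handwheel '[[0,0,0.2,-0.98,0,0.03],[0,0,0.2,-0.98,0,0.03],[0,0,0.2,-0.98,0,0.03],[0,0,0.2,-0.98,0,0.03],[0,0,0,-0.98,0,0.03],[0,0,0,-0.98,0,0.03],[0,0,0,-0.98,0,0.03],[0,0,0,-0.98,0,0.03]]'; python3 to.py 0.52 0.20 0.27 9.2 35 -90
python3 -m handwheel '[[0.9,0.2,0.2,0,0,0],[0.9,0.2,0.2,0,0,0],[0.9,0.2,0.2,0,0,0],[0.9,0.2,0.2,0,0,0],[0.9,0.2,0.2,0,0,0],[0.9,0.2,0.2,0,0,0]]'; python3 to.py 0.52 0.20 0.27 9.2 35 -90
```

```text
clock: 31.0
position: [0.4698, -0.0171, 0.2757]
ee_rot: [1.722, 2.036, 0.639]
force: [1.1, -0.1, 0.0]
width: 0.474
gripper_force: 20.0
t 31.0 pos [ 0.4698 -0.0171  0.2757] F [ 1.1 -0.1  0. ] w 0.474 g 20.0 j [-0.95 -0.44  0.65  2.37  0.62  0.58 -0.53]
turn [0.06 0.07 0.11] shift after [10.31  3.29  2.65] shift now [10.3   3.36  2.62]
clock: 31.5
position: [0.4855, 0.0955, 0.2686]
ee_rot: [1.724, 2.038, 0.635]
force: [-0.1, -0.0, -1.9]
width: 0.469
gripper_force: 20.0
t 31.5 pos [0.4855 0.0955 0.2686] F [-0.1 -0.  -1.9] w 0.469 g 20.0 j [-0.95 -0.24  0.42  2.34  0.63  0.52 -0.82]
turn [0.01 0.07 0.11] shift after [4.88 2.12 1.4 ] shift now [4.87 2.15 1.38]
```

```bash

python3 -m handwheel '[[0.97,0.4,0.25,0,0,0],[0.97,0.4,0.25,0,0,0],[0.97,0.4,0.25,0,0,0],[0.97,0.4,0.25,0,0,0],[0.97,0.4,0.25,0,0,0],[0,0,0,0,0,0]]'; python3 to.py 0.55 -0.02 0.25 9.2 0 -90

```

```text
clock: 32.0
position: [0.5172, 0.2027, 0.2711]
ee_rot: [1.719, 2.042, 0.639]
force: [0.1, 0.1, 0.0]
width: 0.474
gripper_force: 20.0
t 32.0 pos [0.5172 0.2027 0.2711] F [0.1 0.1 0. ] w 0.474 g 20.0 j [-0.99 -0.06  0.31  2.22  0.65  0.53 -1.  ]
turn [8.78 0.07 0.15] shift after [-11.26  -0.16   1.06] shift now [-11.24  -0.87   0.79]
```

```bash

python3 -m handwheel '[[0,0,0,0.98,0,0],[0,0,0,0.98,0,0],[0,0,0,0.98,0,0],[0,0,0,0.98,0,0],[0,0,0,0.98,0,0],[0,0,0,0.98,0,0],[0,0,0,0.98,0,0],[0,0,0,0.98,0,0]]'; 
python3 -m handwheel '[[0,0,0,0.95,0,0.15],[0,0,0,0,0,0]]'; python3 to.py 0.56 -0.02 0.25 9.2 0 -90

```

```text
clock: 32.67
position: [0.5169, 0.1972, 0.2709]
ee_rot: [2.002, 2.359, 0.065]
force: [0.3, -0.4, -1.7]
width: 0.475
gripper_force: 20.0
clock: 32.83
position: [0.5183, 0.197, 0.2698]
ee_rot: [2.045, 2.379, -0.016]
force: [-1.4, 0.5, -0.7]
width: 0.474
gripper_force: 20.0
t 32.83 pos [0.5183 0.197  0.2698] F [-1.4  0.5 -0.7] w 0.474 g 20.0 j [-0.84  0.28  0.49  1.67 -0.13  1.23 -0.17]
turn [-0.07  0.15 -0.14] shift after [-11.04   0.33   0.99] shift now [-11.03   0.44   1.1 ]
```

```bash

python3 -m handwheel '[[-0.92,0.03,0,0,0,0],[-0.92,0.03,0,0,0,0],[-0.92,0.03,0,0,0,0],[-0.92,0.03,0,0,0,0],[-0.92,0.03,0,0,0,0],[-0.92,0.03,0,0,0,0],[-0.92,0.03,0,0,0,0],[-0.92,0.03,0,0,0,0]]'; 
python3 -m handwheel '[[-0.92,0.03,0,0,0,0],[-0.92,0.03,0,0,0,0],[-0.92,0.03,0,0,0,0],[-0.92,0.03,0,0,0,0],[0,0,0,0,0,0]]'; python3 to.py 0.55 -0.02 0.25 9.2 35 -90

```

```text
clock: 33.5
position: [0.5431, 0.0514, 0.2717]
ee_rot: [2.042, 2.379, -0.01]
force: [0.6, -0.2, -0.5]
width: 0.476
gripper_force: 20.0
clock: 33.92
position: [0.5566, -0.0246, 0.2725]
ee_rot: [2.047, 2.372, -0.013]
force: [-0.8, -1.3, -0.1]
width: 0.471
gripper_force: 20.0
t 33.92 pos [ 0.5566 -0.0246  0.2725] F [-0.8 -1.3 -0.1] w 0.471 g 20.0 j [-0.5   0.29  0.59  1.67 -0.16  1.23  0.26]
turn [-8.76  0.22 -0.14] shift after [ 0.28 -0.88  0.76] shift now [ 0.29 -0.29  1.12]
```

```bash

python3 -m handwheel '[[0,0,0,-0.975,0.02,0],[0,0,0,-0.975,0.02,0],[0,0,0,-0.975,0.02,0],[0,0,0,-0.975,0.02,0],[0,0,0,-0.975,0.02,0],[0,0,0,-0.975,0.02,0],[0,0,0,-0.975,0.02,0],[0,0,0,-0.975,0.02,0]]'; 
python3 -m handwheel '[[0,0,0,-0.97,0,0],[0,0,0,0,0,0]]'; python3 to.py 0.5646 -0.0203 0.2159 9.2 35 -90; python3 al.py

```

```text
clock: 34.58
position: [0.5561, -0.0188, 0.2728]
ee_rot: [1.774, 2.073, 0.585]
force: [0.5, 0.6, -0.8]
width: 0.47
gripper_force: 20.0
clock: 34.75
position: [0.5529, -0.0192, 0.2702]
ee_rot: [1.741, 2.032, 0.644]
force: [-1.1, -0.3, -2.5]
width: 0.476
gripper_force: 20.0
t 34.75 pos [ 0.5529 -0.0192  0.2702] F [-1.1 -0.3 -2.5] w 0.476 g 20.0 j [-0.57 -0.1   0.55  2.24 -0.09  0.39  0.21]
turn [-0.01 -0.01 -0.1 ] shift after [-0.15 -1.09  2.55] shift now [-0.16 -1.09  2.55]
rim above shoulder mm 148.4 perp mm [17.   5.9 12.5] perp tool units [-0.16 -1.08  0.  ] axis err 1.25 turn to fix [-0.01 -0.01 -0.  ] Fax -1.4 F [-1.1 -0.3 -2.5] j [-0.57 -0.1   0.55  2.24 -0.09  0.39  0.21] g 20.0 t 34.8
```

```bash

python3 -m handwheel '[[-0.08,-0.5,0.5,0,0,0],[-0.08,-0.5,0.5,0,0,0],[0,-0.08,0.5,0,0,0],[0,0,0.5,0,0,0],[0,0,0.4,0,0,0],[0,0,0,0,0,0]]'; python3 al.py

```

```text
clock: 35.25
position: [0.5671, -0.0196, 0.2199]
ee_rot: [1.74, 2.035, 0.64]
force: [-0.3, -0.6, -0.3]
width: 0.471
gripper_force: 20.0
rim above shoulder mm 99.2 perp mm [3.2 1.  2.4] perp tool units [-0.02 -0.21  0.  ] axis err 1.26 turn to fix [-0.05  0.   -0.  ] Fax -0.0 F [-0.3 -0.6 -0.3] j [-0.66  0.02  0.7   2.29 -0.48  0.27  0.62] g 20.0 t 35.2
```

```bash
cat > kin.py <<'E'
import numpy as np, itertools
from scipy.spatial.transform import Rotation as R
from scipy.optimize import least_squares
D=[([1.06941,.43522,.02494,1.57409,-.01163,1.13397,-.07507],(.24245,-.57548,.20345),(-3.07789,-.62194,.00063)),
([.27,.19,-.25,1.94,.05,1.02,-1.41],(.4558,-.0775,.2046),(-3.129,-.261,-.003)),
([.35,-.15,-.04,2.38,-.67,.44,-.57],(.4461,-.0876,.2379),(-2.942,-.235,-.923)),
([-1.57,-.44,1.32,2.33,1.05,.48,.73],(.563,-.0196,.214),(-.203,2.523,.057)),
([-1.24,-.29,.62,2.35,.78,.59,.58],(.4848,.1084,.2624),(-.208,2.529,.067)),
([.15,.28,.55,1.73,-.26,1.05,-.93],(.4893,-.3493,.2593),(3.109,-.222,.248)),
([-.66,.02,.7,2.29,-.48,.27,.62],(.5671,-.0196,.2199),(1.74,2.035,.64)),
([-.07,.22,.07,2.27,-1.1,.12,-.35],(.6064,-.0142,.1573),(-2.941,-.238,-.928)),
([-.54,.2,.25,1.84,-.06,1.11,-1.67],(.4845,.112,.2337),(-3.128,-.259,.01)),
([-.5,.29,.59,1.67,-.16,1.23,.26],(.5566,-.0246,.2725),(2.047,2.372,-.013)),
([-1.76,-.44,1.32,1.91,.47,1.32,-.39],(.4674,-.0166,.2924),(1.985,2.37,.062)),
([-.99,-.06,.31,2.22,.65,.53,-1.],(.5172,.2027,.2711),(1.719,2.042,.639))]
J=np.array([d[0] for d in D]);P=np.array([d[1] for d in D]);RR=[R.from_rotvec(d[2]) for d in D]
ax="zyzyzyz"
def fk(j,sg,off,L):
    r=R.identity();p=np.zeros(3)
    for i in range(7):
        p=p+r.apply(L[i]); r=r*R.from_euler(ax[i],sg[i]*j[i]+off[i])
    return r,p+r.apply(L[7])
def fit():
    best=None
    for sg in itertools.product((1,-1),repeat=7):
        if sg[1]<0: continue   # y positive pitch = forward
        f=lambda o:np.concatenate([(fk(j,sg,o,np.zeros((8,3)))[0].inv()*r).as_rotvec() for j,r in zip(J[:6],RR[:6])]+[.02*o])
        for y in(0,np.pi):
            s=least_squares(f,[0]*6+[y],max_nfev=15)
            if best is None or s.cost<best[0]: best=(s.cost,sg,s.x)
    c,sg,o=best
    L0=np.zeros((8,3));L0[1,2]=.3;L0[3,2]=.4;L0[5,2]=.4;L0[7,2]=.25
    def g(x):
        o=x[:7];L=x[7:].reshape(8,3);v=[]
        for j,p,r in zip(J,P,RR):
            a,b=fk(j,sg,o,L);v+=[(a.inv()*r).as_rotvec()*.3,b-p]
        return np.concatenate([np.concatenate(v),.003*(x[7:]-L0.ravel()),.002*x[:6]])
    s=least_squares(g,np.concatenate([o,L0.ravel()]))
    return sg,s.x[:7],s.x[7:].reshape(8,3),c,s
if __name__=="__main__":
    sg,o,L,c,s=fit();print(c,sg,np.round(o,3));print(np.round(L,3),"resid mm",np.round(1e3*np.array([np.linalg.norm(fk(j,sg,o,L)[1]-p) for j,p in zip(J,P)]),1))
    np.savez("kin.npz",sg=sg,o=o,L=L)
E
python3 kin.py
```

```text
0.0006064682873219622 (-1, 1, -1, 1, -1, 1, -1) [-2.000e-03 -1.000e-03  2.000e-03 -1.000e-03 -2.000e-03 -0.000e+00
  1.569e+00]
[[-0.001  0.001 -0.011]
 [ 0.001 -0.019  0.289]
 [-0.004 -0.019  0.085]
 [-0.001 -0.007  0.485]
 [ 0.011 -0.007  0.015]
 [-0.006 -0.001  0.415]
 [ 0.001 -0.001  0.077]
 [ 0.004  0.     0.327]] resid mm [1.2 3.5 2.9 2.  2.1 1.4 2.2 3.1 3.9 2.  2.6 2.2]
```

```bash
cat > sim.py <<'E'
import numpy as np
from scipy.spatial.transform import Rotation as R
from scipy.optimize import least_squares
from kin import fk
k=np.load("kin.npz");sg,o,L=k["sg"],k["o"],k["L"]
lo=np.array([-2.62,-.44,-1.27,.08,-1.32,.12,-2.74]);hi=np.array([2.62,2.09,1.32,2.57,4.46,2,2.74])
F=lambda q:fk(q,sg,o,L)
def err(q,r,p):
    a,b=F(q);return np.concatenate([p-b,.3*(r*a.inv()).as_rotvec()])
def jac(q):
    e0=F(q);M=[]
    for i in range(7):
        d=q.copy();d[i]+=1e-5;a,b=F(d);M.append(np.concatenate([(b-e0[1]),.3*(a*e0[0].inv()).as_rotvec()])/1e-5)
    return np.array(M).T
def solve(q,r,p,it=6):
    q=q.copy()
    for _ in range(it):
        e=err(q,r,p);A=jac(q);free=np.ones(7,bool)
        for _ in range(4):
            dq=np.zeros(7);B=A[:,free];dq[free]=B.T@np.linalg.solve(B@B.T+1e-5*np.eye(6),e)
            bad=free&(((q+dq)<lo-1e-9)|((q+dq)>hi+1e-9))
            if not bad.any():break
            free&=~bad
        q=np.clip(q+np.clip(dq,-.2,.2),lo,hi)
    return q,np.linalg.norm(err(q,r,p)[:3])
def run(q,rows):
    r,p=F(q)
    for w in rows:
        w=np.array(w,float);p=p+r.apply(w[:3]*.02);r=r*R.from_rotvec(np.radians(4)*w[3:]);q,e=solve(q,r,p)
    return q,e
def rep(n,*w):return [list(w)]*n
E
python3 - <<'E'
from sim import *
np.set_printoptions(precision=2,suppress=True)
q=np.array([-.5,.29,.59,1.67,-.16,1.23,.26])
q1,e=run(q,rep(9,0,0,0,-.975,.02,0));print("tilt",q1,e,"real -.57 -.10 .55 2.24 -.09 .39 .21")
q2,e=run(q1,[[-.08,-.5,.5,0,0,0]]*2+rep(4,0,0,.47,0,0,0));print(q2,e,"real -.66 .02 .70 2.29 -.48 .27 .62")
q=np.array([-.54,-.17,.07,2.33,.45,.44,-2.23]);q1,e=run(q,rep(45,0,0,0,0,0,-1));print("yaw",q1,"real -1.24 -.29 .62 2.35 .78 .59 .58")
# home solutions versus swivel
a=np.array([-.566,-.0917,.819]);H=np.array([.66,-.005,.078])+.071*a
for spin in(-90,-180,0,):
  r=R.from_euler("z",9.2,degrees=True)*R.from_euler("x",180,degrees=True)*R.from_euler("y",35,degrees=True)*R.from_euler("z",spin,degrees=True)
  for j3 in np.arange(-1.2,1.3,.3):
   for j5 in(-1,.5,2,3.2):
    x0=np.clip([-j3,.2,j3,2.2,j5,.3,0],lo+.02,hi-.02)
    s=least_squares(lambda q:np.concatenate([err(q,r,H),[.05*(q[2]-j3)]]),x0,bounds=(lo,hi))
    if np.linalg.norm(err(s.x,r,H))<3e-3: print(spin,round(j3,1),s.x)
E
```

```text
tilt [-0.56 -0.1   0.55  2.23 -0.09  0.39  0.21] 2.4350896177222706e-15 real -.57 -.10 .55 2.24 -.09 .39 .21
[-0.66  0.04  0.73  2.3  -0.6   0.25  0.74] 8.90918926106091e-14 real -.66 .02 .70 2.29 -.48 .27 .62
yaw [-1.26 -0.3   0.64  2.35  0.79  0.61  0.58] real -1.24 -.29 .62 2.35 .78 .59 .58
-90 -1.2 [ 0.91  0.59 -1.2   2.19  1.52  0.47 -1.24]
-90 -1.2 [ 0.91  0.59 -1.2   2.19  1.52  0.47 -1.24]
-90 -1.2 [ 0.91  0.59 -1.2   2.19  1.52  0.47 -1.24]
-90 -1.2 [ 0.91  0.59 -1.2   2.19  1.52  0.47 -1.24]
-90 -0.9 [ 0.73  0.44 -0.9   2.2   1.46  0.25 -1.23]
-90 -0.9 [ 0.73  0.44 -0.9   2.2   1.46  0.25 -1.23]
-90 -0.9 [ 0.73  0.44 -0.9   2.2   1.46  0.25 -1.23]
-90 -0.9 [ 0.73  0.44 -0.9   2.2   1.46  0.25 -1.23]
-90 -0.6 [ 0.52  0.36 -0.62  2.21  1.36  0.12 -1.17]
-90 -0.6 [ 0.52  0.36 -0.62  2.21  1.36  0.12 -1.17]
-90 -0.6 [ 0.52  0.36 -0.62  2.21  1.36  0.12 -1.17]
-90 -0.6 [ 0.52  0.36 -0.62  2.21  1.36  0.12 -1.17]
-180 -1.2 [ 0.9   0.58 -1.2   2.18  1.51  0.47  0.34]
-180 -1.2 [ 0.9   0.58 -1.2   2.18  1.51  0.47  0.34]
-180 -1.2 [ 0.9   0.58 -1.2   2.18  1.51  0.47  0.34]
-180 -1.2 [ 0.9   0.58 -1.2   2.18  1.51  0.47  0.34]
-180 -0.9 [ 0.72  0.43 -0.9   2.19  1.43  0.26  0.36]
-180 -0.9 [ 0.72  0.43 -0.9   2.19  1.43  0.26  0.36]
-180 -0.9 [ 0.72  0.43 -0.9   2.19  1.43  0.26  0.36]
-180 -0.9 [ 0.72  0.43 -0.9   2.19  1.43  0.26  0.36]
-180 -0.6 [ 0.51  0.35 -0.61  2.21  1.31  0.12  0.44]
-180 -0.6 [ 0.51  0.35 -0.61  2.21  1.31  0.12  0.44]
-180 -0.6 [ 0.51  0.35 -0.61  2.21  1.31  0.12  0.44]
-180 -0.6 [ 0.51  0.35 -0.61  2.21  1.31  0.12  0.44]
0 -0.6 [ 0.51  0.35 -0.62  2.22  1.35  0.12 -2.74]
0 -0.6 [ 0.51  0.35 -0.62  2.22  1.35  0.12 -2.74]
```

```bash
cat > try.py <<'E'
from sim import *
from cell import observe
np.set_printoptions(precision=2,suppress=True)
q0=np.array(observe()["joints"]);r0,p0=F(q0)
a=np.array([-.566,-.0917,.819]);a/=np.linalg.norm(a);S=np.array([.66,-.005,.078])
base=R.from_euler("z",9.2,degrees=True)*R.from_euler("x",180,degrees=True)*R.from_euler("y",35,degrees=True)
res=[]
sp0=-90
for dt in(-3,-1.5,0,1.5,3):
 for dy in(-4,-2,0,2,4):
  for ds in(0,-45,45):
   q=q0.copy();N=24;worst=0
   t0=(p0-S)@a
   for i in range(1,N+1):
    f=i/N;d=t0*(1-f)+.068*f;g=min(1,2*f)
    rt=R.from_rotvec(np.array([0,0,0.]))*R.from_euler("z",9.2+dy*g/.57,degrees=True)*R.from_euler("x",180,degrees=True)*R.from_euler("y",35+dt*g,degrees=True)*R.from_euler("z",sp0+ds*g,degrees=True)
    # keep mouth on pin axis
    p=S+a*(d-.071)+rt.apply([0,0,-.071])
    q,e=solve(q,rt,p);E=err(q,rt,p);worst=max(worst,np.linalg.norm(E[:3])+.05*np.linalg.norm(E[3:])/.3)
   res.append((worst,dt,dy,ds,q))
res.sort(key=lambda x:x[0])
for x in res[:8]:print(x[0]*1e3,*x[1:])
for x in res:
  if x[1]==x[2]==x[3]==0:print("nominal",x)
E
python3 try.py
```

```text
2.8636614410611562e-11 -3 4 0 [-0.32  0.32  0.46  2.2  -1.24  0.35  1.49]
3.774997826075039e-11 -3 2 -45 [-0.22  0.3   0.29  2.2  -1.1   0.25  2.07]
3.945780339135064e-11 -3 4 -45 [-0.22  0.31  0.34  2.18 -1.16  0.31  2.2 ]
4.151801689162945e-11 -3 4 45 [-0.41  0.33  0.59  2.21 -1.31  0.39  0.77]
4.646923106568503e-11 -1.5 4 -45 [-0.2   0.31  0.32  2.21 -1.31  0.3   2.36]
5.086022067616307e-11 -3 2 0 [-0.32  0.31  0.42  2.21 -1.21  0.28  1.38]
5.3588835642570694e-11 -1.5 4 0 [-0.17  0.31  0.28  2.21 -1.31  0.29  1.58]
6.360695977152191e-11 -3 2 45 [-0.43  0.32  0.55  2.22 -1.29  0.32  0.68]
nominal (np.float64(0.0027696749650789987), 0, 0, 0, array([-0.1 ,  0.28,  0.11,  2.24, -1.31,  0.13,  1.43]))
```

The fitted kinematic model shows the home pose is reachable from here with about 2° less tilt, which is within the bore's slack. I apply that and centre the mouth.

```bash

python3 -m handwheel '[[0,-0.1,0,0.25,0,0],[0,-0.1,0,0.25,0,0],[0,0,0,0,0,0]]'; python3 al.py; python3 to.py .5646 -.02 .2159 10.5 33 -90
```

```text
clock: 35.5
position: [0.564, -0.0207, 0.2193]
ee_rot: [1.76, 2.056, 0.609]
force: [-0.4, 0.4, -0.6]
width: 0.474
gripper_force: 20.0
rim above shoulder mm 100.6 perp mm [-1.1 -0.3 -0.7] perp tool units [ 0.01  0.07 -0.  ] axis err 2.46 turn to fix [-0.53  0.01  0.  ] Fax -0.3 F [-0.4  0.4 -0.6] j [-0.66  0.02  0.7   2.27 -0.4   0.31  0.53] g 20.0 t 35.5
t 35.5 pos [ 0.564  -0.0207  0.2193] F [-0.4  0.4 -0.6] w 0.474 g 20.0 j [-0.66  0.02  0.7   2.27 -0.4   0.31  0.53]
turn [-0.03  0.18 -0.35] shift after [ 0.03 -0.06  0.16] shift now [ 0.03 -0.06  0.16]
```

```bash

python3 -m handwheel '[[0,0.04,0.4,0,0,0],[0,0.04,0.4,0,0,0],[0,0.03,0.4,0,0,0],[0,0.015,0.4,0,0,0],[0,0.015,0.3,0,0,0],[0,0,0,0,0,0]]'; python3 al.py
```

```text
clock: 36.0
position: [0.5864, -0.017, 0.1878]
ee_rot: [1.76, 2.055, 0.609]
force: [-0.3, 0.5, -0.7]
width: 0.473
gripper_force: 20.0
rim above shoulder mm 61.7 perp mm [-0.6 -0.2 -0.4] perp tool units [0.   0.04 0.  ] axis err 2.46 turn to fix [-0.53  0.01 -0.  ] Fax -0.5 F [-0.3  0.5 -0.7] j [-0.54  0.14  0.6   2.27 -0.77  0.27  0.89] g 20.0 t 36.0
```

Tracking is exact. I continue slowly, in steps past the 30 mm mark.

```bash

python3 -m handwheel '[[0,0.03,0.3,0,0,0],[0,0.02,0.3,0,0,0],[0,0.01,0.3,0,0,0],[0,0.01,0.3,0,0,0],[0,0.01,0.3,0,0,0],[0,0,0,0,0,0]]'; python3 al.py
python3 -m handwheel '[[0,0.01,0.15,0,0,0],[0,0.01,0.15,0,0,0],[0,0,0.15,0,0,0],[0,0,0,0,0,0]]'; python3 al.py
```

```text
clock: 36.5
position: [0.6038, -0.0142, 0.1639]
ee_rot: [1.76, 2.055, 0.61]
force: [0.1, 0.5, -0.6]
width: 0.471
gripper_force: 20.0
rim above shoulder mm 32.1 perp mm [-0.  -0.1  0. ] perp tool units [0. 0. 0.] axis err 2.43 turn to fix [-0.52  0.   -0.  ] Fax -0.6 F [ 0.1  0.5 -0.6] j [-0.4   0.21  0.46  2.25 -0.98  0.23  1.09] g 20.0 t 36.5
clock: 36.83
position: [0.6089, -0.0135, 0.1565]
ee_rot: [1.76, 2.055, 0.61]
force: [1.0, -0.2, -1.1]
width: 0.469
gripper_force: 20.0
rim above shoulder mm 23.0 perp mm [ 0.  -0.2 -0. ] perp tool units [0.01 0.   0.  ] axis err 2.43 turn to fix [-0.52  0.   -0.  ] Fax -1.4 F [ 1.  -0.2 -1.1] j [-0.36  0.23  0.41  2.25 -1.04  0.22  1.14] g 20.0 t 36.8
```

No contact at 23 mm, past the short-bore stop, so this one is the deep sleeve. I carry on to the shoulder.

```bash

python3 -m handwheel '[[0,0.01,0.2,0,0,0],[0,0.005,0.2,0,0,0],[0,0.005,0.2,0,0,0],[0,0.005,0.15,0,0,0],[0,0.005,0.1,0,0,0],[0,0,0,0,0,0]]'; python3 al.py
python3 -m handwheel '[[0,0.005,0.1,0,0,0],[0,0.005,0.1,0,0,0],[0,0,0,0,0,0],[0,0,0,0,0,0]]'; python3 al.py
```

```text
clock: 37.33
position: [0.6184, -0.0121, 0.1424]
ee_rot: [1.761, 2.054, 0.61]
force: [0.2, 0.3, -1.4]
width: 0.47
gripper_force: 20.0
rim above shoulder mm 6.0 perp mm [-0.1 -0.4 -0.1] perp tool units [ 0.02  0.01 -0.  ] axis err 2.44 turn to fix [-0.52  0.01  0.  ] Fax -1.2 F [ 0.2  0.3 -1.4] j [-0.28  0.26  0.32  2.24 -1.15  0.19  1.25] g 20.0 t 37.3
clock: 37.67
position: [0.6205, -0.0117, 0.1393]
ee_rot: [1.761, 2.055, 0.61]
force: [-2.1, 0.6, -1.9]
width: 0.472
gripper_force: 20.0
rim above shoulder mm 2.2 perp mm [-0.2 -0.4 -0.2] perp tool units [ 0.02  0.01 -0.  ] axis err 2.44 turn to fix [-0.52  0.01 -0.  ] Fax -0.4 F [-2.1  0.6 -1.9] j [-0.27  0.27  0.3   2.24 -1.17  0.18  1.27] g 20.0 t 37.7
```

```bash

python3 -m handwheel '[[0,0,0.1,0,0,0],[0,0,0.1,0,0,0],[0,0,0,0,0,0]]'; python3 al.py

```

```text
clock: 37.92
position: [0.6227, -0.0116, 0.136]
ee_rot: [1.761, 2.054, 0.61]
force: [-7.5, -0.9, 6.2]
width: 0.473
gripper_force: 20.0
rim above shoulder mm -1.7 perp mm [-0.2 -0.6 -0.2] perp tool units [ 0.03  0.02 -0.  ] axis err 2.42 turn to fix [-0.52  0.01  0.  ] Fax 9.4 F [-7.5 -0.9  6.2] j [-0.25  0.28  0.28  2.23 -1.2   0.17  1.3 ] g 20.0 t 37.9
```

```bash

python3 -m handwheel '[[0,0,0.1,0,0,0],[0,0,0,0,0,0],[0,0,0,0,0,0]]'; python3 al.py
python3 -m handwheel '[[0,-0.01,-0.2,0,0,0],[0,-0.02,-0.5,0,0,0],[0,-0.02,-0.5,0,0,0],[0,-0.02,-0.5,0,0,0],[0,-0.02,-0.5,0,0,0],[0,-0.02,-0.5,0,0,0],[0,-0.02,-0.5,0,0,0],[0,-0.02,-0.5,0,0,0]]'
python3 -m handwheel '[[0,-0.02,-0.5,0,0,0],[0,-0.03,-0.8,0,0,0],[0,-0.03,-0.8,0,0,0],[0,-0.03,-0.8,0,0,0],[0,-0.03,-0.8,0,0,0],[0,-0.03,-0.8,0,0,0],[0,0,0,0,0,0]]';python3 al.py; python3 to.py 0.545 0 0.27 9.2 0 -90

```

```text
clock: 38.17
position: [0.6237, -0.0116, 0.1346]
ee_rot: [1.761, 2.053, 0.611]
force: [-10.0, -2.0, 8.0]
width: 0.469
gripper_force: 20.0
rim above shoulder mm -3.4 perp mm [-0.1 -0.8 -0.2] perp tool units [ 0.04  0.01 -0.  ] axis err 2.41 turn to fix [-0.51  0.01  0.  ] Fax 12.4 F [-10.  -2.   8.] j [-0.24  0.28  0.27  2.23 -1.21  0.17  1.31] g 20.0 t 38.2
clock: 38.83
position: [0.5819, -0.018, 0.1955]
ee_rot: [1.76, 2.054, 0.611]
force: [-0.3, 0.3, -1.1]
width: 0.472
gripper_force: 20.0
clock: 39.42
position: [0.531, -0.0264, 0.2715]
ee_rot: [1.759, 2.052, 0.616]
force: [-0.2, 0.4, 0.7]
width: 0.473
gripper_force: 20.0
rim above shoulder mm 162.5 perp mm [ 1.3 -0.2  1. ] perp tool units [ 0.02 -0.08  0.01] axis err 2.21 turn to fix [-0.45 -0.01 -0.  ] Fax 0.7 F [-0.2  0.4  0.7] j [-0.68 -0.16  0.63  2.24  0.04  0.45  0.1 ] g 20.0 t 39.4
t 39.42 pos [ 0.531  -0.0264  0.2715] F [-0.2  0.4  0.7] w 0.473 g 20.0 j [-0.68 -0.16  0.63  2.24  0.04  0.45  0.1 ]
turn [ 8.29 -0.04 -0.1 ] shift after [1.19 0.9  0.08] shift now [1.19 0.71 0.56]
```

```bash
python3 to.py 0.5046 0.3253 0.2 9.2 0 -90; python3 - <<'E'
from sim import *
from cell import observe
np.set_printoptions(precision=2,suppress=True)
q=np.array(observe()["joints"])
q1,e=run(q,rep(9,0.5,0.1,0,.92,0,0));print(q1,e,F(q1)[1])
q2,e=run(q1,rep(14,0.95,.2,0,0,0,0));print(q2,e,F(q2)[1])
q3,e=run(q2,rep(8,0,0,1,0,0,0));print(q3,e,F(q3)[1])
E
```

```text
t 39.42 pos [ 0.531  -0.0264  0.2715] F [-0.2  0.4  0.7] w 0.473 g 20.0 j [-0.68 -0.16  0.63  2.24  0.04  0.45  0.1 ]
turn [ 8.29 -0.04 -0.1 ] shift after [17.57  1.51  3.58] shift now [17.56 -0.82  3.83]
[-0.7   0.25  0.62  1.71 -0.16  1.23  0.11] 2.498001805406602e-16 [0.53 0.07 0.28]
[-0.98  0.44  0.53  1.45 -0.23  1.31 -0.28] 1.2412670766236366e-16 [0.55 0.34 0.28]
[-0.95  0.57  0.48  1.66 -0.3   0.99 -0.21] 1.6653345369377348e-16 [0.55 0.34 0.12]
```

```bash

python3 -m handwheel '[[0.5,0,0,0.92,0,0],[0.5,0,0,0.92,0,0],[0.5,0,0,0.92,0,0],[0.5,0,0,0.92,0,0],[0.5,0,0,0.92,0,0],[0.5,0,0,0.92,0,0],[0.5,0,0,0.92,0,0],[0.5,0,0,0.92,0,0]]'
python3 -m handwheel '[[0.5,0,0,0.92,0,0],[0,0,0,0,0,0]]'; python3 to.py 0.5046 0.3253 0.2 9.2 0 -90
```

```text
clock: 40.08
position: [0.519, 0.0544, 0.2685]
ee_rot: [2.019, 2.361, 0.074]
force: [0.3, -0.8, -1.0]
width: 0.471
gripper_force: 20.0
clock: 40.25
position: [0.5185, 0.0667, 0.2675]
ee_rot: [-2.032, -2.386, 0.004]
force: [0.7, 1.6, -0.6]
width: 0.474
gripper_force: 20.0
t 40.25 pos [0.5185 0.0667 0.2675] F [ 0.7  1.6 -0.6] w 0.474 g 20.0 j [-0.71  0.24  0.61  1.75 -0.15  1.2   0.1 ]
turn [-0.1  -0.06 -0.01] shift after [12.88  1.38  3.37] shift now [12.86  1.4   3.42]
```

```bash

python3 -m handwheel '[[0.92,0.1,0.1,-0.05,-0.03,0],[0.92,0.1,0.1,-0.05,-0.03,0],[0.92,0.1,0.1,0,0,0],[0.92,0.1,0.1,0,0,0],[0.92,0.1,0.1,0,0,0],[0.92,0.1,0.1,0,0,0],[0.92,0.1,0.1,0,0,0],[0.92,0.1,0.1,0,0,0]]'
python3 -m handwheel '[[0.92,0.1,0.5,0,0,0],[0.92,0.1,0.5,0,0,0],[0.92,0.1,0.5,0,0,0],[0.92,0.1,0.5,0,0,0],[0.92,0.1,0.5,0,0,0],[0.92,0.1,0.5,0,0,0],[0,0,0,0,0,0]]'; python3 to.py 0.5046 0.3253 0.081 9.2 0 -90
```

```text
clock: 40.92
position: [0.5101, 0.2116, 0.2524]
ee_rot: [2.041, 2.385, 0.007]
force: [-0.1, 0.7, -0.2]
width: 0.469
gripper_force: 20.0
clock: 41.5
position: [0.5026, 0.3266, 0.1897]
ee_rot: [2.036, 2.391, -0.0]
force: [-0.8, -0.4, -0.8]
width: 0.471
gripper_force: 20.0
t 41.5 pos [0.5026 0.3266 0.1897] F [-0.8 -0.4 -0.8] w 0.471 g 20.0 j [-1.01  0.43  0.49  1.69 -0.22  1.08 -0.29]
turn [ 0.    0.01 -0.01] shift after [-0.08  0.09  5.43] shift now [-0.08  0.09  5.43]
```

```bash

python3 -m handwheel '[[0,0,0.9,0,0,0],[0,0,0.9,0,0,0],[0,0,0.9,0,0,0],[0,0,0.8,0,0,0],[0,0,0.7,0,0,0],[0,0,0.4,0,0,0],[0,0,0.2,0,0,0],[0,0,0,0,0,0]]'
python3 -m handwheel '[[0,0,0.15,0,0,0],[0,0,0.15,0,0,0],[0,0,0,0,0,0]]'
python3 -m handwheel '[[0,0,0.1,0,0,0],[0,0,0,0,0,0]]'; python3 to.py 0.5046 0.3253 0.079 9.2 0 -90
```

```text
clock: 42.17
position: [0.5051, 0.3215, 0.0962]
ee_rot: [2.041, 2.384, 0.002]
force: [1.2, -0.1, 0.1]
width: 0.477
gripper_force: 20.0
clock: 42.42
position: [0.5054, 0.3217, 0.091]
ee_rot: [2.041, 2.384, 0.004]
force: [0.0, -0.2, -0.5]
width: 0.475
gripper_force: 20.0
clock: 42.58
position: [0.5053, 0.3216, 0.089]
ee_rot: [2.041, 2.384, 0.004]
force: [-0.1, -0.7, -0.8]
width: 0.473
gripper_force: 20.0
t 42.58 pos [0.5053 0.3216 0.089 ] F [-0.1 -0.7 -0.8] w 0.473 g 20.0 j [-0.96  0.53  0.44  1.8  -0.29  0.87 -0.23]
turn [ 0.05  0.01 -0.08] shift after [ 0.19 -0.01  0.5 ] shift now [ 0.19 -0.01  0.5 ]
```

```bash

python3 -m handwheel '[[0,0,0.12,0,0,0],[0,0,0.12,0,0,0],[0,0,0,0,0,0]]'
python3 -m handwheel '[[0,0,0.1,0,0,0],[0,0,0,0,0,0]]'
```

```text
clock: 42.83
position: [0.5051, 0.3214, 0.0836]
ee_rot: [2.041, 2.385, 0.002]
force: [-1.0, 0.3, -0.9]
width: 0.475
gripper_force: 20.0
clock: 43.0
position: [0.5052, 0.3214, 0.0818]
ee_rot: [2.041, 2.384, 0.003]
force: [0.1, 0.1, -0.3]
width: 0.472
gripper_force: 20.0
```

```bash

python3 -m handwheel '[[0,0,0.1,0,0,0],[0,0,0,0,0,0]]'
python3 -m handwheel '[[0,0,0.08,0,0,0],[0,0,0,0,0,0]]'
```

```text
clock: 43.17
position: [0.506, 0.322, 0.0808]
ee_rot: [2.041, 2.384, 0.006]
force: [0.6, 0.7, 5.6]
width: 0.47
gripper_force: 20.0
clock: 43.33
position: [0.5069, 0.3223, 0.0804]
ee_rot: [2.041, 2.384, 0.009]
force: [-1.3, -0.8, 13.3]
width: 0.472
gripper_force: 20.0
```

It is down on the cork. I ease off, release it and rise, then look.

```bash

python3 -m handwheel '[[0,0,-0.1,0,0,0],[0,0,0,0,0,0]]'
python3 -m handwheel '[[0,0,0,0,0,0],[0,0,0,0,0,0],[0,0,0,0,0,0],[0,0,0,0,0,0],[0,0,0,0,0,0]]' 0.75
python3 -m handwheel '[[0,0,-0.3,0,0,0],[0,0,-0.7,0,0,0],[0,0,-1,0,0,0],[0,0,-1,0,0,0],[0,0,-1,0,0,0],[0,0,-1,0,0,0],[0,0,-1,0,0,0],[0,0,-1,0,0,0]]'
python3 -m handwheel '[[0,0,-0.5,0,0,0],[0,0,0,0,0,0],[0,0,0,0,0,0]]'
python3 - <<'E'
from h import *
c=cam("scene"); cv2.imwrite("pics/c7.png",cv2.resize(c["image"][80:320,100:500,::-1],(800,480)))
print(observe()["clock"])
E
```

```text
clock: 43.5
position: [0.5057, 0.3217, 0.081]
ee_rot: [2.041, 2.384, 0.005]
force: [-0.4, -0.4, -1.0]
width: 0.471
gripper_force: 20.0
clock: 43.92
position: [0.5053, 0.3215, 0.0804]
ee_rot: [2.041, 2.384, 0.003]
force: [-0.4, 0.3, 0.6]
width: 0.738
gripper_force: 0.0
clock: 44.58
position: [0.5048, 0.3214, 0.2221]
ee_rot: [2.041, 2.384, 0.004]
force: [0.1, 0.6, 0.3]
width: 0.755
gripper_force: 0.0
clock: 44.83
position: [0.5048, 0.3216, 0.2304]
ee_rot: [2.041, 2.385, 0.004]
force: [-0.7, 0.2, -0.3]
width: 0.749
gripper_force: 0.0
44.8833
```

View pics/c7.png

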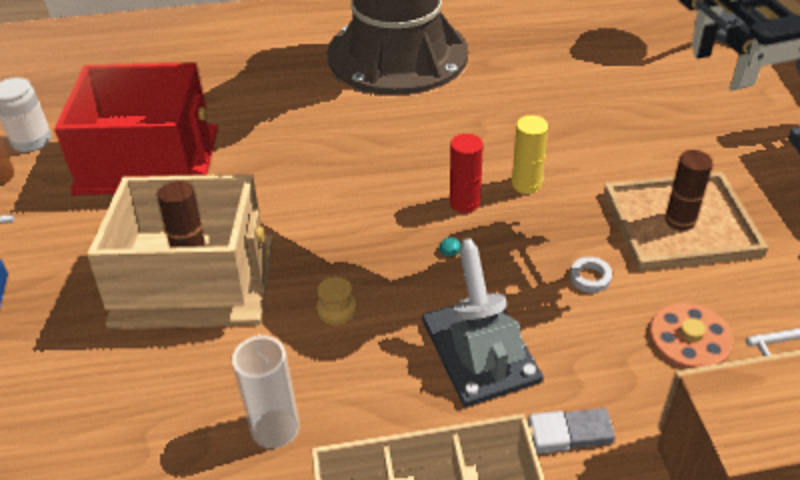

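The picture shows the good sleeve upright in the tray at (688,190), the short one in the bin at (182,215), and all the bystanders in place.

```bash
python3 -c "
from cell import sign_off; print(sign_off())"
```

```text
the job is handed in; nothing more can be done
None
```

Job handed in at about 45 s: the right-hand sleeve stopped about 28 mm short and is in the scrap bin, and the left-hand one went home on the shoulder and stands upright, mouth down, in the keep tray.

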